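Canisters back on their own coasters

ROBOT

A 6-joint arm with a two-finger parallel gripper is mounted at the origin on the work surface. World frame = base frame: x ahead of the robot, y to its left, z up, the work surface at z = 0. Lengths are in m, angles in rad, forces in N, time in s.
With the tool pointing down it reaches from about 0.325 to 0.9 m from the base axis. Payload 6.1 kg.
Tool frame: the origin (TCP) lies between the finger pads; the fingertips stand 22 mm ahead of it and the grasp point (between the pads) lies 3 mm ahead of it; y points along the fingers, z is the direction in which the jaws open and shut, and the axes are right-handed (so a half turn about y gives the same grasp; the last joint's range is limited). The gripper opens to 85 mm and grips with 20 to 120 N. Pads are 22 mm wide; open, the fingers measure 114 mm over their backs; the gripper's body (76 mm by 85 mm) begins 54 mm behind the grasp point. The pads swing forward as they close: fully open they stand 13 mm farther back than shut.
Start: joints at [-1.476, 0.22, 1.526, -0, 1.395, -0.126], TCP at [0.137, -0.61, 0.253] pointing down, gripper open.
Joint ranges: [-2.98, 2.98], [-0.91, 2.08], [0.09, 2.57], [-1.24, 4.39], [0.2, 2.65], [-2.68, 2.68]. Speed limits (rad/s): [2.57, 2.57, 3.01, 3.14, 3.14, 3.14].

INTERFACE

Orientations are given as a 3x3 rotation matrix whose columns are the frame's x, y, z axes.
In Python, from cell import bot, camera, get_calibration, models gives the robot as it stands.
- The arm moves only by the tool drive_tool, never from a script. Its argument "series" is a list of rows, each an object with "delta_pos": the shift along the tool's x, y, z in m, a list of three; "angular": the turn, a rotation vector about the tool's x, y, z in rad, a list of three; "claw": the opening, from 0 (shut) to 1 (fully open). A call has 1 to 8 rows; each row shifts and turns the commanded pose from where the row before left it, along the tool's axes as they then stand; what a row does not reach is not made up. A row lasts 1/10 s, in which the tool goes at most 50 mm and 8.59 degrees, less where a joint would pass 70% of its speed; a pose out of reach is approached as far as the arm can. A call with a gripper value outside its range is refused whole. The fingers move at their own pace and stop on an object; the grip force is fixed at half the most. Time passes only in rows, so rows that do not move let the fingers close. It gives the time, the measured TCP pose, the force and the opening at its end, in the units of the state.
- bot.sense(): the state, without advancing time (a new reading comes with each control period).
- camera(name): name is "scene" or "top"; returns the picture (480x640x3 uint8, red, green, blue); there is no depth.
- get_calibration(name): a dict with "vfov" (degrees; the focal length in pixels is half the picture's height over the tangent of half this angle, whatever the lens; pixels are square), "cx", "cy" (the principal point, pixels), "k1" (the pictures are not rectified: a ray, as slopes to the right and down, at radius r is drawn at 1 + k1 r^2 times it, then the intrinsics apply), "position" and "attitude" of the camera in the world. Camera axes: x right, y up, looking along -z (the intrinsics and any distortion apply to the point x, -y, -z); pixel columns grow to the right and rows downward; lengths in m; the calibration is good to about 2 mm. A picture is of the moment at which its call begins. get_calibration takes no time and is no camera call.
- bot.job_done(): hands the job in, once; it reports no verdict.
Trained networks look in the newest picture that a camera, given by its name, has taken for a name from the list of things; names that differ only in an ending like _2 or _b are one class to them, and where a whole thing is asked for, a point or a joint stands for the part that bears it (a point fixed in the world has none). Each returns a list of dicts, best first, with "confidence" (0 to 1); they miss things now and then, are a little off and sometimes report something else, mostly with a low value. They report only what shows in the picture. A call takes as long as a camera call. They do not tell look-alikes from the thing itself.
- models.recognise(thing, camera): "uv" ([column, row] in pixels, amid what is visible of it).
The state is a dict: "time_s": time; "joints": joint angles; "qd": joint speeds; "tau": joint torques, N m; "ee_pos": TCP position; "ee_rot": TCP orientation; "wrist_force": force on the tool from outside, world axes, zero at the start; "wrist_torque": the same for the moment, N m; "gripper_width": finger opening in m.
Only numpy, scipy, OpenCV 4.12 (cv2) and the standard library are available. Lean on these libraries where they do the work, as an engineer would, in place of code of your own. Each camera call takes 0.05 s, during which the arm holds its last target.

TASK

The four white canisters have ended up on one another's coasters. Rearrange them so that each stands upright in the middle of the walnut coaster that has its own outline (large round on large round, small round on small round, square on square, oblong on oblong), the square and the oblong one lined up with the sides of their coasters; the bare tile is there to park a canister on the way. Do not tip the canisters or let them drop, and leave the drinking glass where it is.

Things in the scene. Friction and masses are not known exactly. Their poses are not given: they have to be found in the camera images.
- can_large_round: Large round canister, diameter 64 mm, sides 90 mm high, 114 mm to the top of its knob, about 0.4 kg. White stoneware, flat wooden lid of the same outline inset 3 mm, small brass knob (16 mm across, 14 mm high); the lid is fixed to the body and does not come off. Straight upright sides. Origin: centre of the underside, z up.
- can_small_round: Small round canister, diameter 42 mm, sides 80 mm high, 104 mm to the top of its knob, about 0.2 kg. White stoneware, flat wooden lid of the same outline inset 3 mm, small brass knob (16 mm across, 14 mm high); the lid is fixed to the body and does not come off. Straight upright sides. Origin: centre of the underside, z up.
- can_square: Square canister, 56 x 56 mm, sides 75 mm high, 99 mm to the top of its knob, about 0.4 kg. White stoneware, flat wooden lid of the same outline inset 3 mm, small brass knob (16 mm across, 14 mm high); the lid is fixed to the body and does not come off. Straight upright sides. Origin: centre of the underside, z up. x and y run along its sides.
- can_oblong: Oblong canister, 72 mm long (its x axis) by 40 mm wide (its y axis), sides 85 mm high, 109 mm to the top of its knob, about 0.35 kg. White stoneware, flat wooden lid of the same outline inset 3 mm, small brass knob (16 mm across, 14 mm high); the lid is fixed to the body and does not come off. Straight upright sides. Origin: centre of the underside, z up.
- coaster_large_round: Large round coaster of dark walnut, a flat disc of diameter 124 mm, 10 mm thick, no rim, fixed to the worktop. Origin: centre of the underside, on the worktop.
- coaster_small_round: Small round coaster of dark walnut, a flat disc of diameter 88 mm, 10 mm thick, no rim, fixed to the worktop. Origin: centre of the underside, on the worktop.
- coaster_square: Square coaster of dark walnut, flat, 96 x 96 mm, 10 mm thick, no rim, fixed to the worktop. Origin: centre of the underside; x and y along its sides.
- coaster_oblong: Oblong coaster of dark walnut, flat, 122 mm long (its x axis) by 76 mm wide (its y axis), 10 mm thick, no rim, fixed to the worktop. Origin: centre of the underside.
- tile: Bare glazed tile, 130 x 130 mm, 10 mm thick, flat, fixed to the worktop, empty at the start: the free spot. At the start every coaster carries one wrong canister. The tile and the four coasters lie at least 135 mm apart, centre to centre; only flat things (a spoon) lie between them. Origin: centre of the underside; x and y along its sides.
- glass: Tumbler of greenish glass standing on the worktop, open at the top, 66 mm across the rim, 95 mm high, at least 110 mm from the centre of any coaster or the tile; a bystander, to be left alone. A red apple, 74 mm wide and 67 mm high, stands about as far out on the other side; a fruit bowl and plates stand farther away from the robot. Origin: centre of the underside.
There are look-alikes about, which are no part of the job. Leave any orange look-alike of the can_oblong alone.

How it is judged:
At the end, for the whole second after the job is handed in: Each canister stands released and at rest on the coaster of its own outline: centres within 15 mm, underside within 4 mm of its top, tilt under 0.1 rad; oblong: long axis within 0.26 rad of the coaster's; square: sides within 0.26 rad (any quarter turn) (horizontal distance between can_large_round and coaster_large_round below 0.015 m and height (world z) of can_large_round between 0.006 and 0.014 m and angle between each of can_large_round, can_small_round, can_square, can_oblong's own z axis and vertical below 0.1 rad and linear speed of each of can_large_round, can_small_round, can_square, can_oblong below 0.03 m/s and contact force between the fingers and can_large_round below 0.1 N and horizontal distance between can_small_round and coaster_small_round below 0.015 m and height (world z) of can_small_round between 0.006 and 0.014 m and contact force between the fingers and can_small_round below 0.1 N and horizontal distance between can_square and coaster_square below 0.015 m and height (world z) of can_square between 0.006 and 0.014 m and contact force between the fingers and can_square below 0.1 N and horizontal distance between can_oblong and coaster_oblong below 0.015 m and height (world z) of can_oblong between 0.006 and 0.014 m and contact force between the fingers and can_oblong below 0.1 N and angle between the x axis of can_oblong and the x axis of coaster_oblong, either way round below 0.26 rad and (angle between the x axis of can_square and the x axis of coaster_square, either way round below 0.26 rad or angle between the x axis of can_square and the y axis of coaster_square, either way round below 0.26 rad)); the robot touches nothing.
It fails at once if a canister is tipped by more than 0.5 rad (angle between any of can_large_round, can_small_round, can_square, can_oblong's own z axis and vertical above 0.5 rad).
It fails at once if a canister is dropped (moves faster than 0.6 m/s while the fingers do not hold it) ((linear speed of can_large_round above 0.6 m/s and contact force between the fingers and can_large_round below 0.1 N) or (linear speed of can_small_round above 0.6 m/s and contact force between the fingers and can_small_round below 0.1 N) or (linear speed of can_square above 0.6 m/s and contact force between the fingers and can_square below 0.1 N) or (linear speed of can_oblong above 0.6 m/s and contact force between the fingers and can_oblong below 0.1 N)).
It fails at once if the drinking glass is moved by more than 30 mm or tipped by more than 0.3 rad (distance of glass from where it was at the start of the episode above 0.03 m or angle between glass's own z axis and vertical above 0.3 rad).
It also fails if it takes over 144 s, if anything falls off the work surface, if the arm or the gripper's body presses on something with over 40 N, if the wrist force passes 120 N, or if a joint passes its speed limit or range.

## Working session

There is one attempt and no reset: what is moved stays moved. The work goes in short steps, Python scripts to look and compute and a tool call to move; the robot and the scene stay as the last step left them, time stands still between calls to the robot, and variables do not carry over. Pictures are saved under pics/ and viewed, and the job is handed in when it is done.

Besides the shell and the picture viewer there is one more tool, called after ">>>" as name(argument=value, ...) on one line, values as JSON. drive_tool: Moves the arm, as the interface text tells. Its arguments: {"type":"object","properties":{"series":{"type":"array","items":{"type":"object","properties":{"delta_pos":{"type":"array","items":{"type":"number"}},"angular":{"type":"array","items":{"type":"number"}},"claw":{"type":"number"}}}}},"required":["series"]}

```bash
ls; mkdir -p pics
python3 - <<'E'
from cell import bot,camera,get_calibration,models
import cv2
for n in("scene","top"):
    im=camera(n); cv2.imwrite(f"pics/{n}0.png",im[:,:,::-1]); print(n,get_calibration(n))
    for t in["can_large_round","can_small_round","can_square","can_oblong","coaster_large_round","coaster_small_round","coaster_square","coaster_oblong","tile","glass"]:
        print(t,[( [round(v) for v in d["uv"]],round(d["confidence"],2)) for d in models.recognise(t,n)])
s=bot.sense(); print(s)
E
```

```text
pics
scene {'vfov': 56.82677738918932, 'cx': 317.8484501872916, 'cy': 246.89904290273248, 'k1': 0.035307979297865416, 'position': array([0.92601625, 0.50019217, 0.74599849]), 'attitude': array([[-0.75254221, -0.50433185,  0.42347328],
       [ 0.65831193, -0.5590443 ,  0.50407825],
       [-0.01748239,  0.65811767,  0.7527121 ]])}
can_large_round []
can_small_round [([422, 278], 0.57)]
can_square [([276, 172], 0.97)]
can_oblong [([388, 334], 0.93), ([306, 309], 0.66)]
coaster_large_round [([272, 191], 0.91)]
coaster_small_round []
coaster_square [([413, 301], 0.62)]
coaster_oblong [([304, 310], 0.48)]
tile [([330, 245], 0.98)]
glass [([400, 396], 0.82)]
top {'vfov': 55.15098644664241, 'cx': 324.6909072951753, 'cy': 235.8976562167717, 'k1': -0.06572994956684598, 'position': array([0.33400925, 0.03193646, 1.01349906]), 'attitude': array([[-1.49705499e-02,  9.80778905e-01, -1.94547226e-01],
       [-9.99883212e-01, -1.52824215e-02, -1.02160801e-04],
       [-3.07334985e-03,  1.94522975e-01,  9.80893147e-01]])}
can_large_round []
can_small_round [([411, 183], 0.63)]
can_square [([442, 26
[... 456 characters left out ...]
  1.39468558e+00, -1.26122095e-01]), 'qd': array([-5.47903978e-04, -9.47467542e-04,  3.63298619e-05,  2.30745913e-03,
       -6.07313930e-04,  3.39724284e-05]), 'tau': array([-3.85047306e-04, -4.96861410e+01, -3.89736342e+01, -1.07476421e-04,
        9.69839894e-04,  1.46937958e-05]), 'ee_pos': array([ 0.13687971, -0.60981666,  0.2532912 ]), 'ee_rot': array([[-9.75718590e-01,  1.21433999e-05,  2.19027927e-01],
       [-2.19027926e-01,  1.02306552e-05, -9.75718590e-01],
       [-1.40893402e-05, -1.00000000e+00, -7.32249673e-06]]), 'wrist_force': array([ 0.88899481, -0.35980271,  0.04585408]), 'wrist_torque': array([ 0.00089708, -0.0069745 ,  0.01863288]), 'gripper_width': 0.08550578844306843}
```

View pics/top0.png

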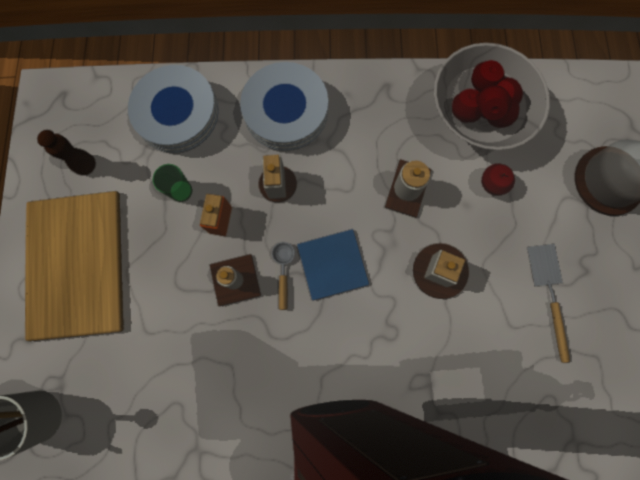

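View pics/scene0.png

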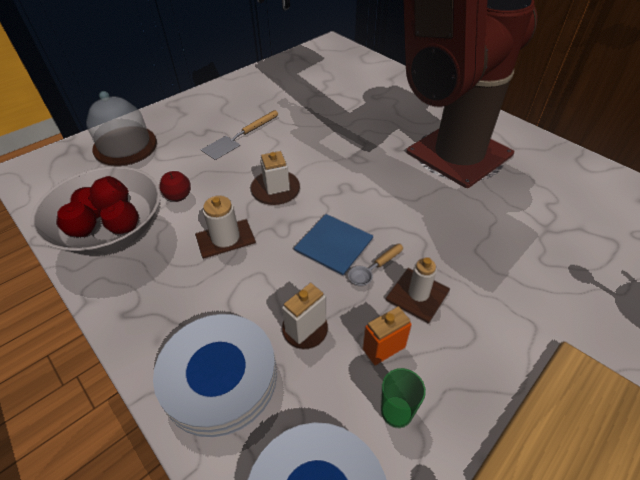

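```bash
cat > h.py <<'E'
import numpy as np,cv2
from scipy.optimize import minimize
from cell import bot,camera,get_calibration,models
S=2
CAL={n:get_calibration(n) for n in("scene","top")}
def proj(n,P):
    c=CAL[n];P=np.atleast_2d(P)
    q=(P-c["position"])@np.array(c["attitude"])
    a=np.stack([q[:,0]/-q[:,2],-q[:,1]/-q[:,2]],1)
    r2=(a**2).sum(1,keepdims=True); a=a*(1+c["k1"]*r2)
    f=240/np.tan(np.radians(c["vfov"])/2)
    return a*f+[c["cx"],c["cy"]]
def unproj(n,uv,z):
    c=CAL[n];f=240/np.tan(np.radians(c["vfov"])/2)
    d=(np.array(uv,float)-[c["cx"],c["cy"]])/f; a=d.copy()
    for _ in range(20): a=d/(1+c["k1"]*(a@a))
    ray=np.array(c["attitude"])@np.array([a[0],-a[1],-1]); p=c["position"]
    return p+ray*(z-p[2])/ray[2]
def outl(kind,p,z0,z1,inset=0):
    x,y,t=p; w=SZ[kind]
    if w[1] is None:
        a=np.linspace(0,2*np.pi,40,endpoint=False); xy=(w[0]/2-inset)*np.stack([np.cos(a),np.sin(a)],1)
    else:
        hx,hy=w[0]/2-inset,w[1]/2-inset; xy=np.array([[hx,hy],[-hx,hy],[-hx,-hy],[hx,-hy]])
    c,s=np.cos(t),np.sin(t); xy=xy@np.array([[c,s],[-s,c]])+[x,y]
    return np.vstack([np.c_[xy,np.full(len(xy),z)] for z in(z0,z1)])
SZ=dict(can_large_round=(.064,None,.090),can_small_round=(.042,None,.080),can_square=(.056,.056,.075),can_oblong=(.072,.040,.085),
 coaster_large_round=(.124,None,.01),coaster_small_round=(.088,None,.01),coaster_square=(.096,.096,.01),coaster_oblong=(.122,.076,.01),tile=(.13,.13,.01),knob=(.016,None,0))
def fill(m,n,P,v=1.0):
    h=cv2.convexHull(((proj(n,P)+.5)*S*16-8).round().astype(np.int32))
    cv2.fillConvexPoly(m,h,v,cv2.LINE_8,4)
def render(kind,p,n,base=.01,parts="lid"):
    m=np.zeros((480*S,640*S),np.uint8)
    if kind.startswith("can"):
        h=SZ[kind][2]+base
        if parts!="lid": fill(m,n,outl(kind,p,base,h))
        fill(m,n,outl(kind,p,h,h+.01,.003)); fill(m,n,outl("knob",p,h+.01,h+.024))
    else: fill(m,n,outl(kind,p,0,.01))
    return m
def mask(im,kind):
    im=cv2.resize(im,None,fx=S,fy=S,interpolation=cv2.INTER_CUBIC)
    hsv=cv2.cvtColor(im,cv2.COLOR_RGB2HSV); H,Sa,V=cv2.split(hsv)
    if kind=="tile": return ((H>95)&(H<125)&(Sa>90)).astype(np.uint8)
    if kind.startswith("coaster"): return ((V<95)&(Sa>60)&((H<20)|(H>165))).astype(np.uint8)
    return ((H>8)&(H<28)&(Sa>95)&(V>60)).astype(np.uint8)
def fit(kind,p0,ims,occ=None,cams=("top","scene"),base=.01,sc=(.01,.01,.3)):
    """occ: list of (kind,p) of occluders"""
    dat=[]
    for n in cams:
        M=mask(ims[n],kind); 
        c=proj(n,[[p0[0],p0[1],base if kind[0]!='c' or kind[1]=='o' else base+SZ[kind][2]]])[0]*S
        roi=np.zeros_like(M); cv2.circle(roi,tuple(int(v) for v in c),int((45 if kind.startswith("can") else 60)*S),1,-1)
        if occ:
            for k,q in occ: roi[render(k,q,n,parts="all")>0]=0
        dat.append((n,M*roi,roi))
    def cost(p):
        t=0
        for n,M,roi in dat:
            R=render(kind,p,n,base)*roi
            t+=1-(R&M).sum()/max(1,(R|M).sum())
        return t/len(dat)
    best=None
    ts=[0] if SZ[kind][1] is None else np.arange(0,np.pi if SZ[kind][0]!=SZ[kind][1] else np.pi/2,.26)
    for t in ts:
        s0=np.array([p0[0],p0[1],t]); sim=np.array([s0,s0+[sc[0],0,0],s0+[0,sc[1],0],s0+[0,0,sc[2]]])
        r=minimize(cost,s0,method="Nelder-Mead",options=dict(initial_simplex=sim,xatol=2e-4,fatol=1e-4,maxiter=120))
        if best is None or r.fun<best.fun: best=r
    return best.x,best.fun
def grab(tag):
    ims={n:camera(n) for n in("scene","top")}
    for n in ims: cv2.imwrite(f"pics/{n}_{tag}.png",ims[n][:,:,::-1])
    return ims
def overlay(ims,objs,fn):
    out=[]
    for n in("top","scene"):
        im=cv2.resize(ims[n],None,fx=S,fy=S)[:,:,::-1].copy()
        for k,p,*b in objs:
            c,_=cv2.findContours(render(k,p,n,*b),cv2.RETR_EXTERNAL,cv2.CHAIN_APPROX_NONE); cv2.drawContours(im,c,-1,(0,255,0) if k[1]=='a' else (255,0,255),1)
        P=np.vstack([proj(n,[[p[0],p[1],.05]]) for _,p,*_ in objs])*S
        a=P.min(0)-90; b=P.max(0)+90; a=np.maximum(a,0).astype(int); b=b.astype(int)
        cr=im[a[1]:b[1],a[0]:b[0]]; f=min(800/cr.shape[1],600/cr.shape[0]); cv2.imwrite(fn%n,cv2.resize(cr,None,fx=f,fy=f))
E
cat > m.py <<'E'
from h import *
ims={n:cv2.imread(f"pics/{n}0.png")[:,:,::-1].copy() for n in("scene","top")}
init=dict(can_oblong=(273,165,.1),can_large_round=(414,172,.1),can_square=(447,263,.09),can_small_round=(227,272,.09))
pair=dict(can_oblong=("coaster_small_round",(278,183)),can_large_round=("coaster_oblong",(408,188)),can_square=("coaster_large_round",(441,271)),can_small_round=("coaster_square",(236,280)))
objs=[]
for k,(u,v,z) in init.items():
    p,c=fit(k,unproj("top",(u,v),z+.01)[:2],ims); print(k,p.round(4),round(c,3)); objs.append((k,p))
    ck,uv=pair[k]
    q,c=fit(ck,unproj("top",uv,.01)[:2],ims,occ=[(k,p)]); print(ck,q.round(4),round(c,3)); objs.append((ck,q))
q,c=fit("tile",unproj("top",(333,264),.01)[:2],ims); print("tile",q.round(4),round(c,3)); objs.append(("tile",q))
overlay(ims,objs,"pics/ov0_%s.png")
for k,uv in(("glass",(174,186)),("orange",(215,214))): print(k,unproj("top",uv,.05))
E
time python3 m.py
```

```text
can_oblong [0.6596 0.141  0.0636] 0.151
coaster_small_round [0.6609 0.1387 0.1203] 0.223
can_large_round [ 0.6451 -0.159   0.354 ] 0.169
coaster_oblong [ 0.6462 -0.1604 -0.3377] 0.24
can_square [ 0.452  -0.22    1.1637] 0.255
coaster_large_round [ 0.4534 -0.2233  0.0087] 0.194
can_small_round [0.4397 0.2347 0.1579] 0.38
coaster_square [0.4406 0.232  1.8055] 0.201
tile [0.4716 0.0158 0.2502] 0.076
glass [0.64242359 0.36255219 0.05      ]
orange [0.57720593 0.26909906 0.05      ]
real	0m37.961s
user	0m36.818s
sys	0m0.573s
```

View pics/ov0_top.png

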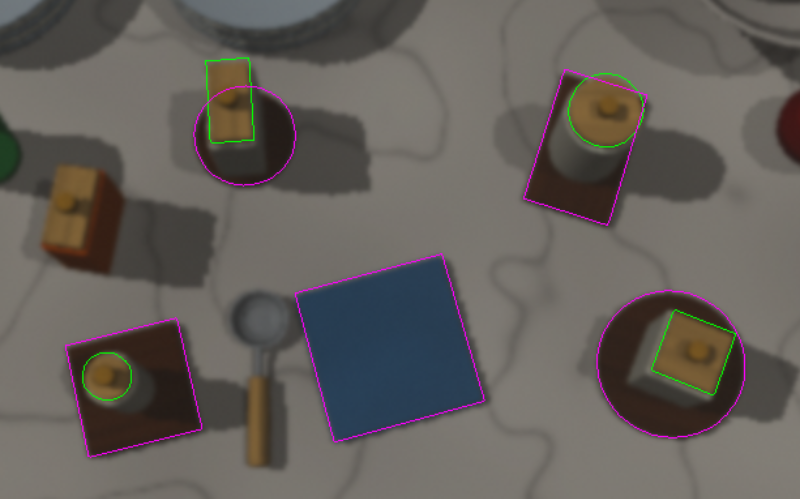

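View pics/ov0_scene.png

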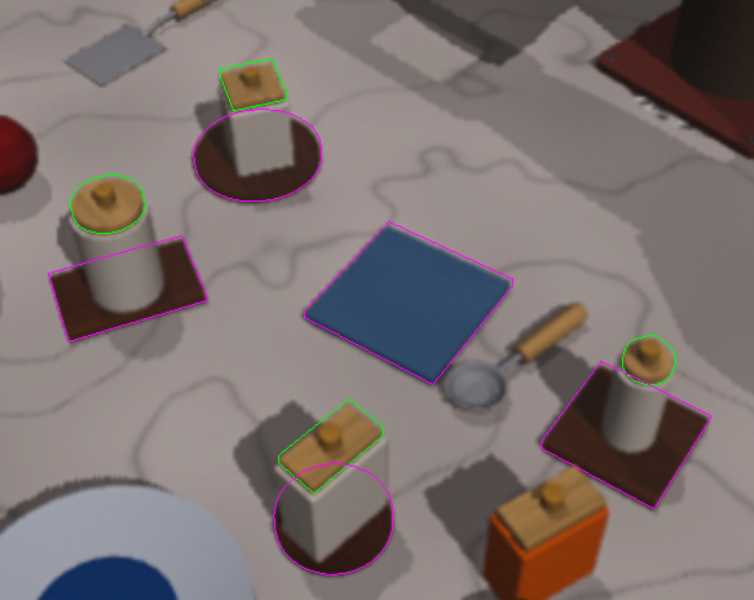

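The overlay matches in both pictures. The outlines of all four coasters, the tile and the four lids sit on the image edges. In the top image, oblong is on the small round coaster (278,182), large round on oblong (408,188), square on large round (441,271) and small round on square (236,280). The orange look-alike is at (215,214) and will be left alone.

Plan: small round → tile, square → its own coaster, large round → its own, oblong → its own, then small round → its own.

```bash
cat > plan.py <<'E'
import sys,json,numpy as np
from scipy.spatial.transform import Rotation as R
from cell import bot
def st():
    s=bot.sense(); r=np.array(s["ee_rot"]); print("t",round(s["time_s"],2),"p",np.round(s["ee_pos"],4),"phi",round(np.arctan2(r[1,2],r[0,2]),3),"down",np.round(r[:,1],3),"F",np.round(s["wrist_force"],1),"w",round(s["gripper_width"],4),"q",np.round(s["joints"],2)); return s
def plan(x,y,z,phi,claw,maxstep=.045,p=None,r=None,ramp=True):
    if p is None:
        s=st(); p=np.array(s["ee_pos"]); r=np.array(s["ee_rot"])
    T=np.array([x,y,z]); zt=np.array([np.cos(phi),np.sin(phi),0]); yt=np.array([0,0,-1.]); Rt=np.c_[np.cross(yt,zt),yt,zt]
    n=int(np.ceil(np.linalg.norm(T-p)/maxstep))+ (1 if ramp else 0)
    ang=(R.from_matrix(r).inv()*R.from_matrix(Rt)).magnitude(); n=max(n,int(np.ceil(ang/.12)),1)
    w=np.ones(n)
    if ramp and n>2: w[0]=w[-1]=.5
    w=np.cumsum(w)/w.sum(); rows=[]; p0=p.copy()
    for i in range(n):
        d=r.T@(p0+(T-p0)*w[i]-p)
        rv=(R.from_matrix(r).inv()*R.from_matrix(Rt)).as_rotvec(); f=1/(n-i); rv=rv*f
        d=np.round(d,3); rv=np.round(rv,3); rv[np.abs(rv)<.002]=0
        rows.append({"delta_pos":d.tolist(),**({"angular":rv.tolist()} if rv.any() else {}),"claw":claw})
        p=p+r@d; r=r@R.from_rotvec(rv).as_matrix()
    for row in rows: print(json.dumps(row))
    print(n,"end",p.round(4)); return p,r
if __name__=="__main__":
    # args: claw then groups x,y,z,phi[,maxstep]
    claw=float(sys.argv[1]); p=r=None
    for g in sys.argv[2:]:
        a=[float(v) for v in g.split(",")]; p,r=plan(*a[:4],claw,a[4] if len(a)>4 else .045,p,r)
E
python3 plan.py 1 .4397,.2347,.2,-1.35
```

```text
t 1.1 p [ 0.1369 -0.6098  0.2533] phi -1.35 down [ 0.  0. -1.] F [ 0.9 -0.4  0. ] w 0.0855 q [-1.48  0.22  1.53  0.    1.39 -0.13]
{"delta_pos": [-0.012, 0.001, -0.019], "claw": 1.0}
{"delta_pos": [-0.024, 0.003, -0.038], "claw": 1.0}
{"delta_pos": [-0.024, 0.003, -0.038], "claw": 1.0}
{"delta_pos": [-0.024, 0.002, -0.038], "claw": 1.0}
{"delta_pos": [-0.024, 0.003, -0.037], "claw": 1.0}
{"delta_pos": [-0.024, 0.003, -0.038], "claw": 1.0}
{"delta_pos": [-0.024, 0.002, -0.038], "claw": 1.0}
{"delta_pos": [-0.024, 0.003, -0.038], "claw": 1.0}
{"delta_pos": [-0.024, 0.003, -0.038], "claw": 1.0}
{"delta_pos": [-0.024, 0.002, -0.038], "claw": 1.0}
{"delta_pos": [-0.024, 0.003, -0.038], "claw": 1.0}
{"delta_pos": [-0.024, 0.003, -0.038], "claw": 1.0}
{"delta_pos": [-0.024, 0.002, -0.038], "claw": 1.0}
{"delta_pos": [-0.024, 0.003, -0.037], "claw": 1.0}
{"delta_pos": [-0.024, 0.003, -0.038], "claw": 1.0}
{"delta_pos": [-0.024, 0.002, -0.038], "claw": 1.0}
{"delta_pos": [-0.024, 0.003, -0.038], "claw": 1.0}
{"delta_pos": [-0.024, 0.003, -0.038], "claw": 1.0}
{"delta_pos": [-0.024, 0.002, -0.038], "claw": 1.0}
{"delta_pos": [-0.024, 0.003, -0.038], "claw": 1.0}
{"delta_pos": [-0.012, 0.001, -0.019], "claw": 1.0}
21 end [0.4392 0.2349 0.2003]
```

```bash
python3 plan.py 1 .42,-.3,.25,-1.35 .4397,.2347,.2,-1.35
```

```text
t 1.1 p [ 0.1369 -0.6098  0.2533] phi -1.35 down [ 0.  0. -1.] F [ 0.9 -0.4  0. ] w 0.0855 q [-1.48  0.22  1.53  0.    1.39 -0.13]
{"delta_pos": [-0.017, 0.0, -0.012], "claw": 1.0}
{"delta_pos": [-0.035, 0.0, -0.024], "claw": 1.0}
{"delta_pos": [-0.034, 0.001, -0.024], "claw": 1.0}
{"delta_pos": [-0.034, 0.0, -0.024], "claw": 1.0}
{"delta_pos": [-0.035, 0.0, -0.024], "claw": 1.0}
{"delta_pos": [-0.034, 0.001, -0.024], "claw": 1.0}
{"delta_pos": [-0.035, 0.0, -0.024], "claw": 1.0}
{"delta_pos": [-0.034, 0.0, -0.024], "claw": 1.0}
{"delta_pos": [-0.034, 0.001, -0.024], "claw": 1.0}
{"delta_pos": [-0.035, 0.0, -0.024], "claw": 1.0}
{"delta_pos": [-0.017, 0.0, -0.012], "claw": 1.0}
11 end [ 0.42   -0.3003  0.2503]
{"delta_pos": [-0.006, 0.002, -0.022], "claw": 1.0}
{"delta_pos": [-0.011, 0.004, -0.043], "claw": 1.0}
{"delta_pos": [-0.011, 0.004, -0.043], "claw": 1.0}
{"delta_pos": [-0.012, 0.005, -0.043], "claw": 1.0}
{"delta_pos": [-0.011, 0.004, -0.043], "claw": 1.0}
{"delta_pos": [-0.012, 0.004, -0.043], "claw": 1.0}
{"delta_pos": [-0.011, 0.004, -0.043], "claw": 1.0}
{"delta_pos": [-0.011, 0.004, -0.044], "claw": 1.0}
{"delta_pos": [-0.012, 0.005, -0.043], "claw": 1.0}
{"delta_pos": [-0.011, 0.004, -0.043], "claw": 1.0}
{"delta_pos": [-0.011, 0.004, -0.043], "claw": 1.0}
{"delta_pos": [-0.012, 0.004, -0.043], "claw": 1.0}
{"delta_pos": [-0.005, 0.002, -0.022], "claw": 1.0}
13 end [0.4392 0.2349 0.2003]
```

>>> drive_tool(series=[{"delta_pos": [-0.017,0,-0.012],"claw": 1},{"delta_pos": [-0.035,0,-0.024],"claw": 1},{"delta_pos": [-0.035,0,-0.024],"claw": 1},{"delta_pos": [-0.035,0,-0.024],"claw": 1},{"delta_pos": [-0.035,0,-0.024],"claw": 1},{"delta_pos": [-0.035,0,-0.024],"claw": 1},{"delta_pos": [-0.035,0,-0.024],"claw": 1},{"delta_pos": [-0.035,0,-0.024],"claw": 1}])

```text
validation failed for argument at $.se...
```

>>> drive_tool(series=[{"delta_pos": [-0.035,0,-0.024],"claw": 1},{"delta_pos": [-0.035,0,-0.024],"claw": 1},{"delta_pos": [-0.017,0,-0.022],"claw": 1},{"delta_pos": [-0.011,0.004,-0.043],"claw": 1},{"delta_pos": [-0.011,0.004,-0.043],"claw": 1},{"delta_pos": [-0.011,0.004,-0.043],"claw": 1},{"delta_pos": [-0.011,0.004,-0.043],"claw": 1},{"delta_pos": [-0.011,0.004,-0.043],"claw": 1}])

```text
validation failed for argument at $.se...
```

```bash
python3 plan.py 1 .4397,.2347,.18,-1.35
```

```text
t 1.1 p [ 0.1369 -0.6098  0.2533] phi -1.35 down [ 0.  0. -1.] F [ 0.9 -0.4  0. ] w 0.0855 q [-1.48  0.22  1.53  0.    1.39 -0.13]
{"delta_pos": [-0.011, 0.002, -0.018], "claw": 1.0}
{"delta_pos": [-0.023, 0.003, -0.036], "claw": 1.0}
{"delta_pos": [-0.023, 0.004, -0.036], "claw": 1.0}
{"delta_pos": [-0.023, 0.003, -0.036], "claw": 1.0}
{"delta_pos": [-0.023, 0.004, -0.036], "claw": 1.0}
{"delta_pos": [-0.023, 0.003, -0.036], "claw": 1.0}
{"delta_pos": [-0.023, 0.004, -0.037], "claw": 1.0}
{"delta_pos": [-0.023, 0.003, -0.036], "claw": 1.0}
{"delta_pos": [-0.022, 0.004, -0.036], "claw": 1.0}
{"delta_pos": [-0.023, 0.003, -0.036], "claw": 1.0}
{"delta_pos": [-0.023, 0.004, -0.036], "claw": 1.0}
{"delta_pos": [-0.023, 0.003, -0.036], "claw": 1.0}
{"delta_pos": [-0.023, 0.004, -0.036], "claw": 1.0}
{"delta_pos": [-0.023, 0.003, -0.036], "claw": 1.0}
{"delta_pos": [-0.023, 0.004, -0.036], "claw": 1.0}
{"delta_pos": [-0.023, 0.003, -0.036], "claw": 1.0}
{"delta_pos": [-0.022, 0.004, -0.036], "claw": 1.0}
{"delta_pos": [-0.023, 0.003, -0.036], "claw": 1.0}
{"delta_pos": [-0.023, 0.004, -0.036], "claw": 1.0}
{"delta_pos": [-0.023, 0.003, -0.037], "claw": 1.0}
{"delta_pos": [-0.023, 0.004, -0.036], "claw": 1.0}
{"delta_pos": [-0.011, 0.001, -0.018], "claw": 1.0}
22 end [0.4392 0.2349 0.1803]
```

Angular is probably required.

>>> drive_tool(series=[{"delta_pos": [-0.017,0,-0.012],"angular": [0,0,0],"claw": 1},{"delta_pos": [-0.035,0,-0.024],"angular": [0,0,0],"claw": 1},{"delta_pos": [-0.035,0,-0.024],"angular": [0,0,0],"claw": 1},{"delta_pos": [-0.035,0,-0.024],"angular": [0,0,0],"claw": 1},{"delta_pos": [-0.035,0,-0.024],"angular": [0,0,0],"claw": 1},{"delta_pos": [-0.035,0,-0.024],"angular": [0,0,0],"claw": 1},{"delta_pos": [-0.035,0,-0.024],"angular": [0,0,0],"claw": 1},{"delta_pos": [-0.035,0,-0.024],"angular": [0,0,0],"claw": 1}])

```text
time_s: 1.9
ee_pos: [0.354, -0.3755, 0.2536]
ee_rot: [[-0.976, 0.0, 0.219], [-0.219, -0.001, -0.976], [-0.0, -1.0, 0.001]]
wrist_force: [0.8, -0.6, 0.4]
gripper_width: 0.0857
```

>>> drive_tool(series=[{"delta_pos": [-0.035,0,-0.024],"angular": [0,0,0],"claw": 1},{"delta_pos": [-0.035,0,-0.024],"angular": [0,0,0],"claw": 1},{"delta_pos": [-0.017,0,-0.022],"angular": [0,0,0],"claw": 1},{"delta_pos": [-0.011,0.004,-0.043],"angular": [0,0,0],"claw": 1},{"delta_pos": [-0.011,0.004,-0.043],"angular": [0,0,0],"claw": 1},{"delta_pos": [-0.011,0.004,-0.043],"angular": [0,0,0],"claw": 1},{"delta_pos": [-0.011,0.004,-0.043],"angular": [0,0,0],"claw": 1},{"delta_pos": [-0.011,0.004,-0.043],"angular": [0,0,0],"claw": 1}])

```text
time_s: 2.7
ee_pos: [0.429, -0.066, 0.2334]
ee_rot: [[-0.976, 0.001, 0.219], [-0.219, -0.0, -0.976], [-0.001, -1.0, 0.0]]
wrist_force: [1.9, 0.1, -0.1]
gripper_width: 0.0851
```

```bash
sed -i 's/\*\*({"angular":rv.tolist()} if rv.any() else {})/"angular":(rv+0).tolist()/' plan.py; python3 plan.py 1 .4397,.2347,.18,-1.35
```

```text
t 2.7 p [ 0.429  -0.066   0.2334] phi -1.35 down [ 0.001 -0.    -1.   ] F [ 1.9  0.1 -0.1] w 0.0851 q [-0.33 -0.24  2.02  0.    1.36  1.02]
{"delta_pos": [-0.005, 0.004, -0.021], "angular": [0.0, 0.0, 0.0], "claw": 1.0}
{"delta_pos": [-0.011, 0.007, -0.041], "angular": [0.0, 0.0, 0.0], "claw": 1.0}
{"delta_pos": [-0.011, 0.008, -0.042], "angular": [0.0, 0.0, 0.0], "claw": 1.0}
{"delta_pos": [-0.011, 0.008, -0.042], "angular": [0.0, 0.0, 0.0], "claw": 1.0}
{"delta_pos": [-0.011, 0.007, -0.041], "angular": [0.0, 0.0, 0.0], "claw": 1.0}
{"delta_pos": [-0.011, 0.008, -0.042], "angular": [0.0, 0.0, 0.0], "claw": 1.0}
{"delta_pos": [-0.011, 0.008, -0.041], "angular": [0.0, 0.0, 0.0], "claw": 1.0}
{"delta_pos": [-0.005, 0.003, -0.021], "angular": [0.0, 0.0, 0.0], "claw": 1.0}
8 end [0.4396 0.2346 0.1804]
```

>>> drive_tool(series=[{"delta_pos": [-0.006,0.004,-0.021],"angular": [0,0,0],"claw": 1},{"delta_pos": [-0.011,0.008,-0.042],"angular": [0,0,0],"claw": 1},{"delta_pos": [-0.011,0.008,-0.042],"angular": [0,0,0],"claw": 1},{"delta_pos": [-0.011,0.008,-0.042],"angular": [0,0,0],"claw": 1},{"delta_pos": [-0.011,0.008,-0.042],"angular": [0,0,0],"claw": 1},{"delta_pos": [-0.011,0.008,-0.042],"angular": [0,0,0],"claw": 1},{"delta_pos": [-0.011,0.006,-0.041],"angular": [0,0,0],"claw": 1},{"delta_pos": [-0.004,0.003,-0.015],"angular": [0,0,0],"claw": 1}])

```text
time_s: 3.5
ee_pos: [0.4399, 0.2323, 0.1799]
ee_rot: [[-0.975, -0.0, 0.222], [-0.222, 0.001, -0.975], [0.0, -1.0, -0.001]]
wrist_force: [0.2, -1.0, -0.6]
gripper_width: 0.0855
```

```bash
python3 plan.py 1 .4397,.2347,.072,-1.35,.03
```

```text
t 3.5 p [0.4399 0.2323 0.1799] phi -1.347 down [-0.     0.001 -1.   ] F [ 0.2 -1.  -0.6] w 0.0855 q [ 0.33 -0.02  1.93  0.    1.23  1.67]
{"delta_pos": [-0.0, 0.013, -0.0], "angular": [0.0, 0.0, 0.0], "claw": 1.0}
{"delta_pos": [-0.0, 0.027, -0.001], "angular": [0.0, 0.0, 0.0], "claw": 1.0}
{"delta_pos": [-0.0, 0.027, -0.0], "angular": [0.0, 0.0, 0.0], "claw": 1.0}
{"delta_pos": [-0.0, 0.027, -0.001], "angular": [0.0, 0.0, 0.0], "claw": 1.0}
{"delta_pos": [-0.0, 0.014, -0.0], "angular": [0.0, 0.003, 0.0], "claw": 1.0}
5 end [0.4394 0.2344 0.0719]
```

>>> drive_tool(series=[{"delta_pos": [0,0.013,0],"angular": [0,0,0],"claw": 1},{"delta_pos": [0,0.027,0],"angular": [0,0,0],"claw": 1},{"delta_pos": [0,0.027,0],"angular": [0,0,0],"claw": 1},{"delta_pos": [0,0.025,0],"angular": [0,0,0],"claw": 1},{"delta_pos": [0,0.01,0],"angular": [0,0,0],"claw": 1},{"delta_pos": [0,0,0],"angular": [0,0,0],"claw": 1}])

```text
time_s: 4.1
ee_pos: [0.4392, 0.2278, 0.0766]
ee_rot: [[-0.976, -0.004, 0.218], [-0.218, -0.001, -0.976], [0.004, -1.0, 0.001]]
wrist_force: [0.3, -0.4, -0.4]
gripper_width: 0.0858
```

```bash
python3 plan.py 1 .4397,.2347,.072,-1.35,.03
python3 - <<'E'
from h import *
ims=grab("g1")
im=np.hstack([ims["top"][180:380,140:340],ims["scene"][180:380,320:520]]); cv2.imwrite("pics/g1.png",cv2.resize(im,None,fx=2,fy=2)[:,:,::-1])
E
```

```text
t 4.1 p [0.4392 0.2278 0.0766] phi -1.351 down [-0.004 -0.001 -1.   ] F [ 0.3 -0.4 -0.4] w 0.0858 q [ 0.32  0.12  2.   -0.    1.02  1.67]
{"delta_pos": [-0.001, 0.002, -0.003], "angular": [0.0, 0.0, 0.002], "claw": 1.0}
{"delta_pos": [-0.001, 0.003, -0.004], "angular": [0.0, 0.0, 0.002], "claw": 1.0}
2 end [0.4396 0.2351 0.0715]
```

View pics/g1.png

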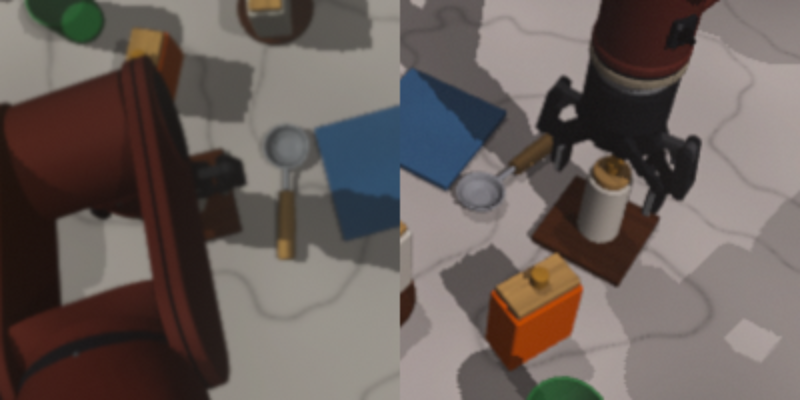

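The canister stands between the open fingers (top ~(220,265), scene ~(420,280)). I'll correct 7 mm in y, finish the descent and close.

>>> drive_tool(series=[{"delta_pos": [-0.001,0.002,-0.004],"angular": [0,0,0.004],"claw": 1},{"delta_pos": [-0.001,0.002,-0.003],"angular": [0,0,0],"claw": 1},{"delta_pos": [0,0,0],"angular": [0,0,0],"claw": 1}])

```text
time_s: 4.5
ee_pos: [0.4414, 0.2369, 0.0749]
ee_rot: [[-0.976, 0.005, 0.22], [-0.22, 0.001, -0.976], [-0.005, -1.0, -0.0]]
wrist_force: [-0.3, 0.5, -0.0]
gripper_width: 0.086
```

>>> drive_tool(series=[{"delta_pos": [0,0,0],"angular": [0,0,0],"claw": 0.2},{"delta_pos": [0,0,0],"angular": [0,0,0],"claw": 0.2},{"delta_pos": [0,0,0],"angular": [0,0,0],"claw": 0.2},{"delta_pos": [0,0,0],"angular": [0,0,0],"claw": 0.2},{"delta_pos": [0,0,0],"angular": [0,0,0],"claw": 0.2},{"delta_pos": [0,0,0],"angular": [0,0,0],"claw": 0.2}])

```text
time_s: 5.1
ee_pos: [0.4412, 0.2363, 0.0746]
ee_rot: [[-0.976, 0.004, 0.219], [-0.219, 0.001, -0.976], [-0.004, -1.0, 0.0]]
wrist_force: [-1.0, -1.5, 4.6]
gripper_width: 0.0408
```

```bash
python3 plan.py 0.2 .4397,.2347,.12,-1.35,.03 .4716,.0158,.12,-1.35,.03
```

```text
t 5.1 p [0.4412 0.2363 0.0746] phi -1.35 down [ 0.004  0.001 -1.   ] F [-1.  -1.5  4.6] w 0.0408 q [ 0.33  0.13  1.99 -0.    1.01  1.68]
{"delta_pos": [0.0, -0.011, 0.0], "angular": [0.0, 0.0, 0.0], "claw": 0.2}
{"delta_pos": [0.001, -0.023, 0.001], "angular": [0.0, 0.0, -0.002], "claw": 0.2}
{"delta_pos": [0.001, -0.011, 0.0], "angular": [0.0, 0.0, -0.002], "claw": 0.2}
3 end [0.4393 0.2348 0.1196]
{"delta_pos": [0.001, -0.0, 0.014], "angular": [0.0, 0.0, 0.0], "claw": 0.2}
{"delta_pos": [0.002, -0.0, 0.027], "angular": [0.0, 0.0, 0.0], "claw": 0.2}
{"delta_pos": [0.002, -0.0, 0.028], "angular": [0.0, 0.0, 0.0], "claw": 0.2}
{"delta_pos": [0.002, -0.0, 0.028], "angular": [0.0, 0.0, 0.0], "claw": 0.2}
{"delta_pos": [0.002, -0.0, 0.027], "angular": [0.0, 0.0, 0.0], "claw": 0.2}
{"delta_pos": [0.002, -0.0, 0.028], "angular": [0.0, 0.0, 0.0], "claw": 0.2}
{"delta_pos": [0.002, -0.0, 0.027], "angular": [0.0, 0.0, 0.0], "claw": 0.2}
{"delta_pos": [0.002, -0.0, 0.028], "angular": [0.0, 0.0, 0.0], "claw": 0.2}
{"delta_pos": [0.001, -0.0, 0.014], "angular": [0.0, 0.0, 0.0], "claw": 0.2}
9 end [0.4721 0.0157 0.1196]
```

>>> drive_tool(series=[{"delta_pos": [0,-0.01,0],"angular": [0,0,0],"claw": 0.2},{"delta_pos": [0,-0.025,0],"angular": [0,0,0],"claw": 0.2},{"delta_pos": [0,-0.015,0],"angular": [0,0,0],"claw": 0.2},{"delta_pos": [0.001,0,0.014],"angular": [0,0,0],"claw": 0.2},{"delta_pos": [0.002,0,0.028],"angular": [0,0,0],"claw": 0.2},{"delta_pos": [0.002,0,0.028],"angular": [0,0,0],"claw": 0.2},{"delta_pos": [0.002,0,0.028],"angular": [0,0,0],"claw": 0.2},{"delta_pos": [0.002,0,0.028],"angular": [0,0,0],"claw": 0.2}])

```text
time_s: 5.9
ee_pos: [0.4586, 0.1097, 0.1233]
ee_rot: [[-0.976, 0.002, 0.219], [-0.219, 0.001, -0.976], [-0.002, -1.0, -0.0]]
wrist_force: [0.5, 0.4, -1.5]
gripper_width: 0.0412
```

```bash
python3 plan.py 0.2 .4716,.0158,.12,-1.35,.03
```

```text
t 5.9 p [0.4586 0.1097 0.1233] phi -1.35 down [ 0.002  0.001 -1.   ] F [ 0.5  0.4 -1.5] w 0.0412 q [ 0.07 -0.01  2.04  0.    1.11  1.42]
{"delta_pos": [0.001, 0.0, 0.012], "angular": [0.0, 0.0, 0.0], "claw": 0.2}
{"delta_pos": [0.002, 0.001, 0.023], "angular": [0.0, 0.0, 0.0], "claw": 0.2}
{"delta_pos": [0.002, 0.001, 0.024], "angular": [0.0, 0.0, 0.0], "claw": 0.2}
{"delta_pos": [0.002, 0.001, 0.024], "angular": [0.0, 0.0, 0.0], "claw": 0.2}
{"delta_pos": [0.001, 0.0, 0.011], "angular": [0.0, 0.0, -0.002], "claw": 0.2}
5 end [0.4714 0.0162 0.1202]
```

>>> drive_tool(series=[{"delta_pos": [0.002,0.001,0.024],"angular": [0,0,0],"claw": 0.2},{"delta_pos": [0.002,0.001,0.024],"angular": [0,0,0],"claw": 0.2},{"delta_pos": [0.002,0.001,0.024],"angular": [0,0,0],"claw": 0.2},{"delta_pos": [0.002,0,0.016],"angular": [0,0,0],"claw": 0.2},{"delta_pos": [0,0,0.006],"angular": [0,0,0],"claw": 0.2},{"delta_pos": [0,0.015,0],"angular": [0,0,0],"claw": 0.2},{"delta_pos": [0,0.015,0],"angular": [0,0,0],"claw": 0.2},{"delta_pos": [0,0,0],"angular": [0,0,0],"claw": 0.2}])

```text
time_s: 6.7
ee_pos: [0.47, 0.0183, 0.0887]
ee_rot: [[-0.976, -0.001, 0.219], [-0.219, 0.002, -0.976], [0.001, -1.0, -0.002]]
wrist_force: [-0.5, -0.3, -2.2]
gripper_width: 0.0407
```

```bash
python3 plan.py 0.2 .4716,.0158,.077,-1.35,.03
```

```text
t 6.7 p [0.47   0.0183 0.0887] phi -1.35 down [-0.001  0.002 -1.   ] F [-0.5 -0.3 -2.2] w 0.0407 q [-0.13  0.04  2.06  0.    1.04  1.22]
{"delta_pos": [-0.001, 0.006, 0.001], "angular": [0.0, 0.0, 0.0], "claw": 0.2}
{"delta_pos": [-0.0, 0.006, 0.002], "angular": [0.002, 0.0, 0.0], "claw": 0.2}
2 end [0.4716 0.0156 0.0767]
```

>>> drive_tool(series=[{"delta_pos": [0,0.006,0],"angular": [0,0,0],"claw": 0.2},{"delta_pos": [0,0.005,0],"angular": [0,0,0],"claw": 0.2},{"delta_pos": [0,0,0],"angular": [0,0,0],"claw": 0.2}])

```text
time_s: 7.0
ee_pos: [0.4722, 0.0181, 0.0798]
ee_rot: [[-0.976, 0.003, 0.219], [-0.219, 0.001, -0.976], [-0.003, -1.0, -0.0]]
wrist_force: [0.2, 0.3, -2.2]
gripper_width: 0.0408
```

>>> drive_tool(series=[{"delta_pos": [0,0.002,0],"angular": [0,0,0],"claw": 0.2},{"delta_pos": [0,0,0],"angular": [0,0,0],"claw": 0.2}])

```text
time_s: 7.2
ee_pos: [0.4726, 0.018, 0.0783]
ee_rot: [[-0.976, 0.004, 0.219], [-0.219, 0.001, -0.976], [-0.004, -1.0, 0.0]]
wrist_force: [-0.7, 0.3, -1.4]
gripper_width: 0.041
```

>>> drive_tool(series=[{"delta_pos": [0,0.002,0],"angular": [0,0,0],"claw": 0.2},{"delta_pos": [0,0,0],"angular": [0,0,0],"claw": 0.2}])

```text
time_s: 7.4
ee_pos: [0.4725, 0.018, 0.0762]
ee_rot: [[-0.976, 0.004, 0.219], [-0.219, 0.001, -0.976], [-0.004, -1.0, -0.0]]
wrist_force: [0.7, 0.8, -1.8]
gripper_width: 0.0409
```

>>> drive_tool(series=[{"delta_pos": [0,0.002,0],"angular": [0,0,0],"claw": 0.2},{"delta_pos": [0,0,0],"angular": [0,0,0],"claw": 0.2}])

```text
time_s: 7.6
ee_pos: [0.473, 0.0179, 0.0747]
ee_rot: [[-0.976, 0.005, 0.219], [-0.219, 0.001, -0.976], [-0.005, -1.0, 0.0]]
wrist_force: [-0.5, 0.4, 1.8]
gripper_width: 0.041
```

>>> drive_tool(series=[{"delta_pos": [0,0,0],"angular": [0,0,0],"claw": 1},{"delta_pos": [0,0,0],"angular": [0,0,0],"claw": 1},{"delta_pos": [0,0,0],"angular": [0,0,0],"claw": 1},{"delta_pos": [0,0,0],"angular": [0,0,0],"claw": 1},{"delta_pos": [0,-0.02,0],"angular": [0,0,0],"claw": 1},{"delta_pos": [0,-0.04,0],"angular": [0,0,0],"claw": 1},{"delta_pos": [0,-0.04,0],"angular": [0,0,0],"claw": 1}])

```text
time_s: 8.3
ee_pos: [0.4712, 0.018, 0.1745]
ee_rot: [[-0.976, 0.001, 0.219], [-0.219, 0.001, -0.976], [-0.002, -1.0, -0.001]]
wrist_force: [0.4, -0.9, 0.1]
gripper_width: 0.0857
```

```bash
python3 plan.py 1 .452,-.22,.17,-1.978
```

```text
t 8.3 p [0.4712 0.018  0.1745] phi -1.35 down [ 0.001  0.001 -1.   ] F [ 0.4 -0.9  0.1] w 0.0857 q [-0.13 -0.08  2.    0.    1.22  1.22]
{"delta_pos": [0.006, 0.0, 0.019], "angular": [0.0, 0.09, 0.0], "claw": 1.0}
{"delta_pos": [0.008, 0.001, 0.039], "angular": [0.0, 0.09, 0.0], "claw": 1.0}
{"delta_pos": [0.005, 0.001, 0.039], "angular": [0.0, 0.09, 0.0], "claw": 1.0}
{"delta_pos": [0.001, 0.0, 0.04], "angular": [0.0, 0.089, 0.0], "claw": 1.0}
{"delta_pos": [-0.002, 0.001, 0.04], "angular": [0.0, 0.09, 0.0], "claw": 1.0}
{"delta_pos": [-0.006, 0.001, 0.039], "angular": [0.0, 0.089, 0.0], "claw": 1.0}
{"delta_pos": [-0.005, 0.0, 0.02], "angular": [0.002, 0.09, 0.0], "claw": 1.0}
7 end [ 0.4523 -0.2205  0.1702]
```

>>> drive_tool(series=[{"delta_pos": [0.006,0,0.02],"angular": [0,0.09,0],"claw": 1},{"delta_pos": [0.008,0.001,0.039],"angular": [0,0.09,0],"claw": 1},{"delta_pos": [0.005,0.001,0.039],"angular": [0,0.09,0],"claw": 1},{"delta_pos": [0.001,0,0.04],"angular": [0,0.09,0],"claw": 1},{"delta_pos": [-0.002,0.001,0.04],"angular": [0,0.09,0],"claw": 1},{"delta_pos": [-0.006,0.001,0.039],"angular": [0,0.09,0],"claw": 1},{"delta_pos": [-0.005,0,0.02],"angular": [0,0.09,0],"claw": 1},{"delta_pos": [0,0,0],"angular": [0,0,0],"claw": 1}])

```text
time_s: 9.1
ee_pos: [0.453, -0.2242, 0.17]
ee_rot: [[-0.915, 0.004, -0.403], [0.403, 0.0, -0.915], [-0.004, -1.0, -0.002]]
wrist_force: [1.1, 0.8, 0.8]
gripper_width: 0.0857
```

```bash
python3 plan.py 1 .452,-.22,.12,-1.978
python3 - <<'E'
from h import *
ims=grab("g2")
im=np.hstack([ims["top"][180:380,340:540],ims["scene"][80:280,180:380]]); cv2.imwrite("pics/g2.png",cv2.resize(im,None,fx=2,fy=2)[:,:,::-1])
p,c=fit("can_square",(.452,-.22),ims,cams=("scene",)); print(p,c)
E
```

```text
t 9.1 p [ 0.453  -0.2242  0.17  ] phi -1.985 down [ 0.004  0.    -1.   ] F [1.1 0.8 0.8] w 0.0857 q [-0.62  0.01  1.92  0.    1.21  1.37]
{"delta_pos": [0.001, 0.013, -0.001], "angular": [0.0, -0.002, 0.0], "claw": 1.0}
{"delta_pos": [0.001, 0.025, -0.002], "angular": [0.0, -0.003, -0.002], "claw": 1.0}
{"delta_pos": [0.001, 0.012, -0.0], "angular": [0.002, -0.002, -0.002], "claw": 1.0}
3 end [ 0.4517 -0.2202  0.12  ]
[ 0.45431615 -0.21766865  1.06988686] 0.43617021276595747
```

View pics/g2.png

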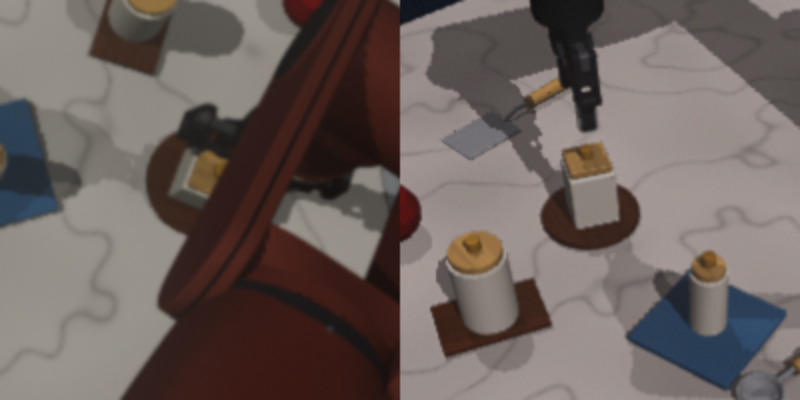

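The small round canister stands on the tile at scene (535,235). The jaws are aligned over the square one, so I'll centre and descend.

>>> drive_tool(series=[{"delta_pos": [0.001,0.013,-0.002],"angular": [0,0,0],"claw": 1},{"delta_pos": [0.001,0.025,-0.002],"angular": [0,0,0],"claw": 1},{"delta_pos": [0,0.022,0],"angular": [0,0,0],"claw": 1},{"delta_pos": [0,0,0],"angular": [0,0,0],"claw": 1}])

```text
time_s: 9.6
ee_pos: [0.4509, -0.2138, 0.1059]
ee_rot: [[-0.918, -0.002, -0.395], [0.395, 0.005, -0.918], [0.004, -1.0, -0.004]]
wrist_force: [-1.1, 0.0, -0.0]
gripper_width: 0.0853
```

```bash
python3 plan.py 1 .452,-.22,.07,-1.978
```

```text
t 9.6 p [ 0.4509 -0.2138  0.1059] phi -1.977 down [-0.002  0.005 -1.   ] F [-1.1  0.  -0. ] w 0.0853 q [-0.6   0.09  1.97  0.    1.09  1.37]
{"delta_pos": [-0.002, 0.018, 0.003], "angular": [0.002, 0.0, 0.002], "claw": 1.0}
{"delta_pos": [-0.002, 0.018, 0.002], "angular": [0.002, 0.0, 0.002], "claw": 1.0}
2 end [ 0.4526 -0.2199  0.0699]
```

>>> drive_tool(series=[{"delta_pos": [-0.001,0.015,0.003],"angular": [0,0,0],"claw": 1},{"delta_pos": [-0.001,0.015,0.001],"angular": [0,0,0],"claw": 1},{"delta_pos": [0,0.004,0],"angular": [0,0,0],"claw": 1},{"delta_pos": [0,0,0],"angular": [0,0,0],"claw": 1},{"delta_pos": [0,0,0],"angular": [0,0,0],"claw": 1}])

```text
time_s: 10.1
ee_pos: [0.4543, -0.2214, 0.0768]
ee_rot: [[-0.918, 0.005, -0.397], [0.397, 0.0, -0.918], [-0.004, -1.0, -0.002]]
wrist_force: [-0.4, -0.2, 0.5]
gripper_width: 0.0853
```

```bash
python3 plan.py 1 .452,-.22,.07,-1.978
```

```text
t 10.1 p [ 0.4543 -0.2214  0.0768] phi -1.979 down [ 0.005  0.    -1.   ] F [-0.4 -0.2  0.5] w 0.0853 q [-0.61  0.14  1.98  0.    1.02  1.37]
{"delta_pos": [0.001, 0.003, -0.0], "angular": [0.0, 0.0, -0.002], "claw": 1.0}
{"delta_pos": [0.002, 0.004, -0.0], "angular": [0.002, 0.0, -0.002], "claw": 1.0}
2 end [ 0.4515 -0.2202  0.0698]
```

>>> drive_tool(series=[{"delta_pos": [0.001,0.006,0],"angular": [0,0,0],"claw": 1},{"delta_pos": [0,0,0],"angular": [0,0,0],"claw": 1},{"delta_pos": [0,0,0],"angular": [0,0,0],"claw": 0.3},{"delta_pos": [0,0,0],"angular": [0,0,0],"claw": 0.3},{"delta_pos": [0,0,0],"angular": [0,0,0],"claw": 0.3},{"delta_pos": [0,0,0],"angular": [0,0,0],"claw": 0.3},{"delta_pos": [0,0,0],"angular": [0,0,0],"claw": 0.3},{"delta_pos": [0,0,0],"angular": [0,0,0],"claw": 0.3}])

```text
time_s: 10.9
ee_pos: [0.4532, -0.2212, 0.0704]
ee_rot: [[-0.917, 0.005, -0.398], [0.398, 0.001, -0.917], [-0.004, -1.0, -0.002]]
wrist_force: [0.8, 0.8, 4.8]
gripper_width: 0.0554
```

```bash
python3 plan.py 0.3 .452,-.22,.1,-1.978,.03 .35,-.06,.21,-1.7,.04 .4406,.232,.21,-1.336,.04
```

```text
t 10.9 p [ 0.4532 -0.2212  0.0704] phi -1.98 down [ 0.005  0.001 -1.   ] F [0.8 0.8 4.8] w 0.0554 q [-0.61  0.15  1.98  0.    1.01  1.37]
{"delta_pos": [0.001, -0.015, -0.0], "angular": [0.0, 0.0, -0.002], "claw": 0.3}
{"delta_pos": [0.001, -0.015, -0.001], "angular": [0.002, -0.002, -0.002], "claw": 0.3}
2 end [ 0.4517 -0.2195  0.1004]
{"delta_pos": [0.013, -0.009, -0.009], "angular": [0.0, -0.04, 0.0], "claw": 0.3}
{"delta_pos": [0.025, -0.018, -0.019], "angular": [0.0, -0.04, 0.0], "claw": 0.3}
{"delta_pos": [0.025, -0.019, -0.019], "angular": [0.0, -0.04, 0.0], "claw": 0.3}
{"delta_pos": [0.024, -0.018, -0.021], "angular": [0.0, -0.04, 0.0], "claw": 0.3}
{"delta_pos": [0.023, -0.018, -0.022], "angular": [0.0, -0.039, 0.0], "claw": 0.3}
{"delta_pos": [0.022, -0.018, -0.022], "angular": [0.0, -0.04, 0.0], "claw": 0.3}
{"delta_pos": [0.01, -0.01, -0.012], "angular": [0.0, -0.039, 0.0], "claw": 0.3}
7 end [ 0.3504 -0.0599  0.2104]
{"delta_pos": [-0.003, 0.0, -0.019], "angular": [0.0, -0.04, 0.0], "claw": 0.3}
{"delta_pos": [-0.008, 0.0, -0.037], "angular": [0.0, -0.041, 0.0], "claw": 0.3}
{"delta_pos": [-0.01, 0.0, -0.037], "angular": [0.0, -0.04, 0.0], "claw": 0.3}
{"delta_pos": [-0.011, 0.0, -0.037], "angular": [0.0, -0.041, 0.0], "claw": 0.3}
{"delta_pos": [-0.012, 0.0, -0.036], "angular": [0.0, -0.04, 0.0], "claw": 0.3}
{"delta_pos": [-0.014, 0.0, -0.035], "angular": [0.0, -0.041, 0.0], "claw": 0.3}
{"delta_pos": [-0.015, 0.0, -0.035], "angular": [0.0, -0.04, 0.0], "claw": 0.3}
{"delta_pos": [-0.017, 0.0, -0.035], "angular": [0.0, -0.041, 0.0], "claw": 0.3}
{"delta_pos": [-0.009, 0.001, -0.017], "angular": [0.0, -0.04, 0.0], "claw": 0.3}
9 end [0.4403 0.2324 0.2095]
```

>>> drive_tool(series=[{"delta_pos": [0,-0.015,0],"angular": [0,0,0],"claw": 0.3},{"delta_pos": [0,-0.03,0],"angular": [0,0,0],"claw": 0.3},{"delta_pos": [0,-0.035,0],"angular": [0,0,0],"claw": 0.3},{"delta_pos": [0,-0.035,0],"angular": [0,0,0],"claw": 0.3},{"delta_pos": [0,-0.03,0],"angular": [0,0,0],"claw": 0.3},{"delta_pos": [0,-0.01,0],"angular": [0,0,0],"claw": 0.3}])

```text
time_s: 11.5
ee_pos: [0.4531, -0.222, 0.2275]
ee_rot: [[-0.917, 0.007, -0.398], [0.398, -0.002, -0.917], [-0.007, -1.0, -0.001]]
wrist_force: [0.7, -0.9, -3.0]
gripper_width: 0.0554
```

```bash
python3 plan.py 0.3 .42,0,.22,-1.65,.04 .4406,.232,.22,-1.336,.04
```

```text
t 11.5 p [ 0.4531 -0.222   0.2275] phi -1.98 down [ 0.007 -0.002 -1.   ] F [ 0.7 -0.9 -3. ] w 0.0554 q [-0.61 -0.06  1.87  0.    1.32  1.37]
{"delta_pos": [0.01, 0.001, -0.016], "angular": [0.0, -0.047, 0.0], "claw": 0.3}
{"delta_pos": [0.018, 0.001, -0.033], "angular": [0.0, -0.047, 0.0], "claw": 0.3}
{"delta_pos": [0.017, 0.001, -0.033], "angular": [0.0, -0.047, 0.0], "claw": 0.3}
{"delta_pos": [0.015, 0.001, -0.034], "angular": [0.0, -0.047, -0.002], "claw": 0.3}
{"delta_pos": [0.014, 0.001, -0.035], "angular": [0.0, -0.047, -0.002], "claw": 0.3}
{"delta_pos": [0.011, 0.001, -0.036], "angular": [0.0, -0.048, -0.002], "claw": 0.3}
{"delta_pos": [0.005, 0.001, -0.018], "angular": [0.0, -0.047, 0.0], "claw": 0.3}
7 end [4.205e-01 4.000e-04 2.200e-01]
{"delta_pos": [-0.0, -0.0, -0.019], "angular": [0.0, -0.045, 0.0], "claw": 0.3}
{"delta_pos": [-0.002, -0.0, -0.039], "angular": [0.0, -0.045, 0.0], "claw": 0.3}
{"delta_pos": [-0.004, -0.0, -0.039], "angular": [0.0, -0.045, 0.0], "claw": 0.3}
{"delta_pos": [-0.005, -0.0, -0.038], "angular": [0.0, -0.045, 0.0], "claw": 0.3}
{"delta_pos": [-0.008, -0.0, -0.038], "angular": [0.0, -0.045, 0.0], "claw": 0.3}
{"delta_pos": [-0.009, -0.0, -0.038], "angular": [0.0, -0.045, 0.0], "claw": 0.3}
{"delta_pos": [-0.005, -0.0, -0.018], "angular": [0.0, -0.044, 0.0], "claw": 0.3}
7 end [0.4408 0.2316 0.2199]
```

>>> drive_tool(series=[{"delta_pos": [0.01,0,-0.016],"angular": [0,-0.047,0],"claw": 0.3},{"delta_pos": [0.018,0,-0.033],"angular": [0,-0.047,0],"claw": 0.3},{"delta_pos": [0.017,0,-0.033],"angular": [0,-0.047,0],"claw": 0.3},{"delta_pos": [0.015,0,-0.034],"angular": [0,-0.047,0],"claw": 0.3},{"delta_pos": [0.014,0,-0.035],"angular": [0,-0.047,0],"claw": 0.3},{"delta_pos": [0.011,0,-0.036],"angular": [0,-0.047,0],"claw": 0.3},{"delta_pos": [0.005,0,-0.036],"angular": [0,-0.047,0],"claw": 0.3},{"delta_pos": [0,0,-0.037],"angular": [0,-0.045,0],"claw": 0.3}])

```text
time_s: 12.3
ee_pos: [0.4224, 0.0579, 0.2222]
ee_rot: [[-0.999, -0.001, -0.032], [0.032, 0.001, -0.999], [0.001, -1.0, -0.001]]
wrist_force: [-0.0, -0.1, -4.3]
gripper_width: 0.0552
```

```bash
python3 plan.py 0.3 .4406,.232,.20,-1.336,.04
```

```text
t 12.3 p [0.4224 0.0579 0.2222] phi -1.603 down [-0.001  0.001 -1.   ] F [-0.  -0.1 -4.3] w 0.0552 q [-0.05 -0.25  2.05  0.    1.34  1.55]
{"delta_pos": [-0.001, 0.002, -0.017], "angular": [0.0, -0.044, 0.0], "claw": 0.3}
{"delta_pos": [-0.004, 0.005, -0.035], "angular": [0.0, -0.045, 0.0], "claw": 0.3}
{"delta_pos": [-0.006, 0.004, -0.035], "angular": [0.0, -0.044, 0.0], "claw": 0.3}
{"delta_pos": [-0.007, 0.005, -0.034], "angular": [0.0, -0.045, 0.0], "claw": 0.3}
{"delta_pos": [-0.009, 0.004, -0.034], "angular": [0.0, -0.044, 0.0], "claw": 0.3}
{"delta_pos": [-0.005, 0.002, -0.017], "angular": [0.0, -0.045, 0.0], "claw": 0.3}
6 end [0.4407 0.2323 0.2004]
```

>>> drive_tool(series=[{"delta_pos": [-0.001,0.002,-0.024],"angular": [0,-0.044,0],"claw": 0.3},{"delta_pos": [-0.004,0.005,-0.035],"angular": [0,-0.045,0],"claw": 0.3},{"delta_pos": [-0.006,0.004,-0.035],"angular": [0,-0.044,0],"claw": 0.3},{"delta_pos": [-0.007,0.005,-0.034],"angular": [0,-0.045,0],"claw": 0.3},{"delta_pos": [-0.009,0.004,-0.03],"angular": [0,-0.044,0],"claw": 0.3},{"delta_pos": [-0.005,0.02,-0.012],"angular": [0,-0.045,0],"claw": 0.3},{"delta_pos": [0,0.03,0],"angular": [0,0,0],"claw": 0.3},{"delta_pos": [0,0.02,0],"angular": [0,0,0],"claw": 0.3}])

```text
time_s: 13.1
ee_pos: [0.4423, 0.2286, 0.1305]
ee_rot: [[-0.973, -0.003, 0.233], [-0.233, -0.001, -0.973], [0.003, -1.0, 0.001]]
wrist_force: [-0.3, -0.2, -5.5]
gripper_width: 0.0557
```

```bash
python3 plan.py 0.3 .4406,.232,.08,-1.336,.02
```

```text
t 13.1 p [0.4423 0.2286 0.1305] phi -1.336 down [-0.003 -0.001 -1.   ] F [-0.3 -0.2 -5.5] w 0.0557 q [ 0.32  0.05  1.96 -0.    1.14  1.65]
{"delta_pos": [0.0, 0.008, -0.001], "angular": [0.0, 0.0, 0.0], "claw": 0.3}
{"delta_pos": [0.0, 0.017, -0.001], "angular": [0.0, 0.0, 0.0], "claw": 0.3}
{"delta_pos": [0.001, 0.017, -0.001], "angular": [0.0, 0.0, 0.0], "claw": 0.3}
{"delta_pos": [-0.0, 0.009, -0.001], "angular": [0.0, 0.0, 0.003], "claw": 0.3}
4 end [0.4402 0.2322 0.0795]
```

>>> drive_tool(series=[{"delta_pos": [0,0.01,-0.001],"angular": [0,0,0],"claw": 0.3},{"delta_pos": [0,0.017,-0.001],"angular": [0,0,0],"claw": 0.3},{"delta_pos": [0.001,0.014,-0.001],"angular": [0,0,0],"claw": 0.3},{"delta_pos": [0,0.005,0],"angular": [0,0,0],"claw": 0.3},{"delta_pos": [0,0,0],"angular": [0,0,0],"claw": 0.3},{"delta_pos": [0,0,0],"angular": [0,0,0],"claw": 0.3}])

```text
time_s: 13.7
ee_pos: [0.4448, 0.2313, 0.0898]
ee_rot: [[-0.973, 0.005, 0.23], [-0.23, 0.001, -0.973], [-0.005, -1.0, -0.0]]
wrist_force: [0.7, -0.4, -3.9]
gripper_width: 0.0551
```

```bash
python3 plan.py 0.3 .4406,.232,.072,-1.336,.02
```

```text
t 13.7 p [0.4448 0.2313 0.0898] phi -1.339 down [ 0.005  0.001 -1.   ] F [ 0.7 -0.4 -3.9] w 0.0551 q [ 0.32  0.11  1.98 -0.    1.04  1.66]
{"delta_pos": [0.002, 0.009, -0.001], "angular": [0.0, 0.0, -0.002], "claw": 0.3}
{"delta_pos": [0.002, 0.009, -0.001], "angular": [0.0, -0.003, -0.003], "claw": 0.3}
2 end [0.4405 0.2323 0.0718]
```

>>> drive_tool(series=[{"delta_pos": [0.002,0.007,-0.001],"angular": [0,0,0],"claw": 0.3},{"delta_pos": [0.001,0.006,0],"angular": [0,0,0],"claw": 0.3},{"delta_pos": [0,0.003,0],"angular": [0,0,0],"claw": 0.3},{"delta_pos": [0,0,0],"angular": [0,0,0],"claw": 0.3}])

```text
time_s: 14.1
ee_pos: [0.4407, 0.2313, 0.0726]
ee_rot: [[-0.973, 0.003, 0.23], [-0.23, 0.0, -0.973], [-0.003, -1.0, 0.0]]
wrist_force: [-1.0, -1.1, -3.9]
gripper_width: 0.0552
```

>>> drive_tool(series=[{"delta_pos": [0,0.002,0],"angular": [0,0,0],"claw": 0.3},{"delta_pos": [0,0,0],"angular": [0,0,0],"claw": 0.3}])

```text
time_s: 14.3
ee_pos: [0.4413, 0.2314, 0.0712]
ee_rot: [[-0.973, 0.004, 0.23], [-0.23, 0.001, -0.973], [-0.004, -1.0, 0.0]]
wrist_force: [1.1, 0.2, -4.0]
gripper_width: 0.0553
```

>>> drive_tool(series=[{"delta_pos": [0,0.002,0],"angular": [0,0,0],"claw": 0.3},{"delta_pos": [0,0,0],"angular": [0,0,0],"claw": 0.3}])

```text
time_s: 14.5
ee_pos: [0.4418, 0.2316, 0.0704]
ee_rot: [[-0.973, 0.004, 0.23], [-0.23, 0.001, -0.973], [-0.005, -1.0, 0.0]]
wrist_force: [-2.0, -1.8, 3.9]
gripper_width: 0.0553
```

Contact on the coaster, so I'll release and rise.

>>> drive_tool(series=[{"delta_pos": [0,0,0],"angular": [0,0,0],"claw": 1},{"delta_pos": [0,0,0],"angular": [0,0,0],"claw": 1},{"delta_pos": [0,0,0],"angular": [0,0,0],"claw": 1},{"delta_pos": [0,0,0],"angular": [0,0,0],"claw": 1},{"delta_pos": [0,-0.02,0],"angular": [0,0,0],"claw": 1},{"delta_pos": [0,-0.04,0],"angular": [0,0,0],"claw": 1},{"delta_pos": [0,-0.04,0],"angular": [0,0,0],"claw": 1},{"delta_pos": [0,-0.04,0],"angular": [0,0,0],"claw": 1}])

```text
time_s: 15.3
ee_pos: [0.4404, 0.2313, 0.2106]
ee_rot: [[-0.973, 0.004, 0.23], [-0.23, 0.001, -0.973], [-0.004, -1.0, 0.0]]
wrist_force: [1.8, 0.2, -0.0]
gripper_width: 0.0858
```

```bash
python3 plan.py 1 .6451,-.159,.19,-1.6
```

```text
t 15.3 p [0.4404 0.2313 0.2106] phi -1.339 down [ 0.004  0.001 -1.   ] F [ 1.8  0.2 -0. ] w 0.0858 q [ 0.33 -0.05  1.9  -0.    1.29  1.66]
{"delta_pos": [-0.005, 0.001, 0.021], "angular": [0.0, 0.024, 0.0], "claw": 1.0}
{"delta_pos": [-0.012, 0.002, 0.043], "angular": [0.0, 0.024, 0.0], "claw": 1.0}
{"delta_pos": [-0.013, 0.002, 0.042], "angular": [0.0, 0.024, 0.0], "claw": 1.0}
{"delta_pos": [-0.014, 0.002, 0.042], "angular": [0.0, 0.024, 0.0], "claw": 1.0}
{"delta_pos": [-0.015, 0.002, 0.041], "angular": [0.0, 0.024, 0.0], "claw": 1.0}
{"delta_pos": [-0.016, 0.003, 0.041], "angular": [0.0, 0.023, 0.0], "claw": 1.0}
{"delta_pos": [-0.017, 0.002, 0.041], "angular": [0.0, 0.024, 0.0], "claw": 1.0}
{"delta_pos": [-0.018, 0.002, 0.04], "angular": [0.0, 0.023, 0.0], "claw": 1.0}
{"delta_pos": [-0.019, 0.002, 0.04], "angular": [0.0, 0.024, 0.0], "claw": 1.0}
{"delta_pos": [-0.02, 0.002, 0.039], "angular": [0.0, 0.023, -0.002], "claw": 1.0}
{"delta_pos": [-0.01, 0.001, 0.02], "angular": [0.0, 0.024, 0.0], "claw": 1.0}
11 end [ 0.645  -0.1593  0.19  ]
```

>>> drive_tool(series=[{"delta_pos": [-0.006,0.001,0.022],"angular": [0,0.024,0],"claw": 1},{"delta_pos": [-0.012,0.002,0.043],"angular": [0,0.024,0],"claw": 1},{"delta_pos": [-0.013,0.002,0.042],"angular": [0,0.024,0],"claw": 1},{"delta_pos": [-0.014,0.002,0.042],"angular": [0,0.024,0],"claw": 1},{"delta_pos": [-0.015,0.002,0.041],"angular": [0,0.024,0],"claw": 1},{"delta_pos": [-0.016,0.002,0.041],"angular": [0,0.024,0],"claw": 1},{"delta_pos": [-0.017,0.002,0.041],"angular": [0,0.024,0],"claw": 1},{"delta_pos": [-0.018,0.002,0.04],"angular": [0,0.024,0],"claw": 1}])

```text
time_s: 16.1
ee_pos: [0.5958, -0.0639, 0.1945]
ee_rot: [[-0.999, 0.004, 0.039], [-0.039, 0.001, -0.999], [-0.004, -1.0, -0.001]]
wrist_force: [0.2, 0.8, 0.5]
gripper_width: 0.0855
```

>>> drive_tool(series=[{"delta_pos": [-0.019,0.002,0.04],"angular": [0,0.024,0],"claw": 1},{"delta_pos": [-0.02,0.002,0.039],"angular": [0,0.024,0],"claw": 1},{"delta_pos": [-0.01,0.001,0.02],"angular": [0,0.02,0],"claw": 1},{"delta_pos": [0,0,0],"angular": [0,0,0],"claw": 1}])

```text
time_s: 16.5
ee_pos: [0.6468, -0.1634, 0.189]
ee_rot: [[-0.999, 0.004, -0.032], [0.032, 0.0, -0.999], [-0.004, -1.0, -0.0]]
wrist_force: [-1.0, -0.0, 0.7]
gripper_width: 0.0856
```

```bash
python3 plan.py 1 .6451,-.159,.12,-1.6
python3 - <<'E'
from h import *
ims=grab("g3")
im=np.hstack([ims["top"][90:390,150:550]]); cv2.imwrite("pics/g3.png",cv2.resize(im,None,fx=2,fy=2)[:,:,::-1])
for k,x,y in(("can_square",.44,.232),("can_small_round",.472,.016)):
  print(k,fit(k,(x,y),ims))
E
```

```text
t 16.5 p [ 0.6468 -0.1634  0.189 ] phi -1.603 down [ 0.004  0.    -1.   ] F [-1.  -0.   0.7] w 0.0856 q [-0.37  0.36  1.47  0.    1.3   1.24]
{"delta_pos": [0.001, 0.017, -0.001], "angular": [0.0, 0.0, 0.0], "claw": 1.0}
{"delta_pos": [0.001, 0.035, -0.002], "angular": [0.0, 0.0, -0.002], "claw": 1.0}
{"delta_pos": [0.0, 0.017, -0.001], "angular": [0.0, -0.003, -0.002], "claw": 1.0}
3 end [ 0.6452 -0.1593  0.12  ]
can_square (array([0.44113195, 0.23388461, 1.81116797]), np.float64(0.34437815030771046))
can_small_round (array([0.47179154, 0.0157313 , 0.26224999]), np.float64(0.20670652234176212))
```

View pics/g3.png

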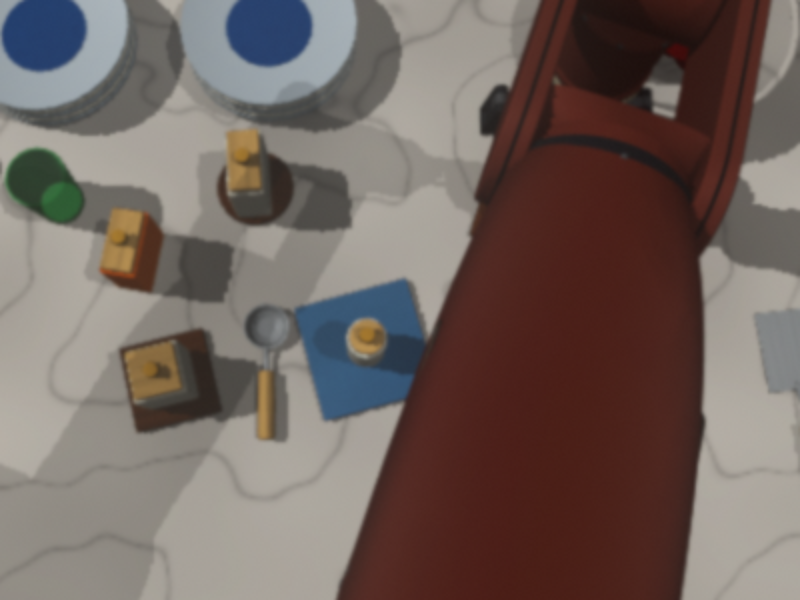

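View pics/scene_g3.png

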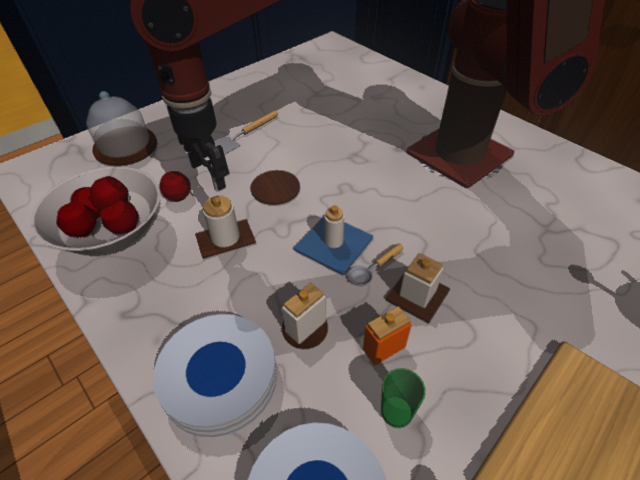

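The square canister sits on its own coaster (scene (421,285)), fitted within 2 mm and 0.01 rad. The small round one stands on the tile. Next I'll centre over the large round one.

>>> drive_tool(series=[{"delta_pos": [0.001,0.017,-0.002],"angular": [0,0,0],"claw": 1},{"delta_pos": [0,0.015,-0.002],"angular": [0,0,0],"claw": 1},{"delta_pos": [0,0,0],"angular": [0,0,0],"claw": 1},{"delta_pos": [0,0,0],"angular": [0,0,0],"claw": 1}])

```text
time_s: 17.0
ee_pos: [0.6446, -0.1548, 0.1564]
ee_rot: [[-1.0, 0.002, -0.027], [0.027, 0.002, -1.0], [-0.001, -1.0, -0.002]]
wrist_force: [-0.2, 0.2, 1.0]
gripper_width: 0.0853
```

```bash
python3 plan.py 1 .6451,-.159,.086,-1.6,.03
```

```text
t 17.0 p [ 0.6446 -0.1548  0.1564] phi -1.598 down [ 0.002  0.002 -1.   ] F [-0.2  0.2  1. ] w 0.0853 q [-0.36  0.39  1.51  0.    1.25  1.24]
{"delta_pos": [-0.0, 0.012, 0.001], "angular": [0.0, 0.0, 0.0], "claw": 1.0}
{"delta_pos": [-0.0, 0.023, 0.001], "angular": [0.0, 0.0, 0.0], "claw": 1.0}
{"delta_pos": [-0.0, 0.024, 0.002], "angular": [0.0, 0.0, 0.0], "claw": 1.0}
{"delta_pos": [-0.0, 0.011, 0.0], "angular": [0.002, 0.002, 0.0], "claw": 1.0}
4 end [ 0.6446 -0.1587  0.0864]
```

>>> drive_tool(series=[{"delta_pos": [0,0.012,0.002],"angular": [0,0,0],"claw": 1},{"delta_pos": [0,0.02,0],"angular": [0,0,0],"claw": 1},{"delta_pos": [0,0.008,0],"angular": [0,0,0],"claw": 1},{"delta_pos": [0,0,0],"angular": [0,0,0],"claw": 1},{"delta_pos": [0,0,0],"angular": [0,0,0],"claw": 1}])

```text
time_s: 17.5
ee_pos: [0.6458, -0.1581, 0.118]
ee_rot: [[-1.0, 0.004, -0.028], [0.028, 0.001, -1.0], [-0.004, -1.0, -0.001]]
wrist_force: [-0.4, -1.1, 1.3]
gripper_width: 0.0851
```

```bash
python3 plan.py 1 .6451,-.159,.086,-1.6,.03
```

```text
t 17.5 p [ 0.6458 -0.1581  0.118 ] phi -1.599 down [ 0.004  0.001 -1.   ] F [-0.4 -1.1  1.3] w 0.0851 q [-0.36  0.43  1.53  0.    1.18  1.24]
{"delta_pos": [0.0, 0.008, 0.0], "angular": [0.0, 0.0, 0.0], "claw": 1.0}
{"delta_pos": [0.001, 0.016, 0.001], "angular": [0.0, 0.0, -0.002], "claw": 1.0}
{"delta_pos": [-0.0, 0.008, -0.0], "angular": [0.0, 0.0, -0.002], "claw": 1.0}
3 end [ 0.6449 -0.159   0.086 ]
```

>>> drive_tool(series=[{"delta_pos": [0,0.008,0],"angular": [0,0,0],"claw": 1},{"delta_pos": [0,0.014,0.001],"angular": [0,0,0],"claw": 1},{"delta_pos": [0,0.008,0],"angular": [0,0,0],"claw": 1},{"delta_pos": [0,0,0],"angular": [0,0,0],"claw": 1},{"delta_pos": [0,0,0],"angular": [0,0,0],"claw": 1}])

```text
time_s: 18.0
ee_pos: [0.6453, -0.1588, 0.0871]
ee_rot: [[-1.0, 0.003, -0.028], [0.028, 0.001, -1.0], [-0.003, -1.0, -0.001]]
wrist_force: [0.2, 0.0, -0.1]
gripper_width: 0.0855
```

>>> drive_tool(series=[{"delta_pos": [0,0,0],"angular": [0,0,0],"claw": 0.4},{"delta_pos": [0,0,0],"angular": [0,0,0],"claw": 0.4},{"delta_pos": [0,0,0],"angular": [0,0,0],"claw": 0.4},{"delta_pos": [0,0,0],"angular": [0,0,0],"claw": 0.4},{"delta_pos": [0,0,0],"angular": [0,0,0],"claw": 0.4}])

```text
time_s: 18.5
ee_pos: [0.6466, -0.159, 0.0889]
ee_rot: [[-1.0, 0.006, -0.028], [0.028, 0.0, -1.0], [-0.006, -1.0, -0.0]]
wrist_force: [0.6, 0.7, 5.9]
gripper_width: 0.0626
```

>>> drive_tool(series=[{"delta_pos": [0,-0.01,0],"angular": [0,0,0],"claw": 0.4},{"delta_pos": [0,-0.025,0],"angular": [0,0,0],"claw": 0.4},{"delta_pos": [0,-0.02,0],"angular": [0,0,0],"claw": 0.4},{"delta_pos": [0,0,0],"angular": [0,0,0],"claw": 0.4}])

```text
time_s: 18.9
ee_pos: [0.6469, -0.1597, 0.1459]
ee_rot: [[-1.0, 0.008, -0.028], [0.028, -0.001, -1.0], [-0.008, -1.0, 0.001]]
wrist_force: [1.1, 0.1, -2.8]
gripper_width: 0.0622
```

```bash
python3 plan.py 0.4 .4534,-.2233,.14,-1.6,.035
```

```text
t 18.9 p [ 0.6469 -0.1597  0.1459] phi -1.599 down [ 0.008 -0.001 -1.   ] F [ 1.1  0.1 -2.8] w 0.0622 q [-0.36  0.4   1.51  0.    1.22  1.24]
{"delta_pos": [0.016, 0.0, 0.006], "angular": [0.0, 0.0, 0.0], "claw": 0.4}
{"delta_pos": [0.032, 0.001, 0.011], "angular": [0.0, 0.0, 0.0], "claw": 0.4}
{"delta_pos": [0.032, 0.001, 0.012], "angular": [0.0, 0.0, -0.002], "claw": 0.4}
{"delta_pos": [0.032, 0.001, 0.011], "angular": [0.0, 0.0, -0.002], "claw": 0.4}
{"delta_pos": [0.032, 0.0, 0.012], "angular": [0.0, 0.0, 0.0], "claw": 0.4}
{"delta_pos": [0.032, 0.001, 0.011], "angular": [0.0, 0.0, -0.002], "claw": 0.4}
{"delta_pos": [0.016, 0.001, 0.006], "angular": [0.0, 0.0, -0.002], "claw": 0.4}
7 end [ 0.4531 -0.2233  0.1398]
```

>>> drive_tool(series=[{"delta_pos": [0.016,0,0.006],"angular": [0,0,0],"claw": 0.4},{"delta_pos": [0.032,0.001,0.011],"angular": [0,0,0],"claw": 0.4},{"delta_pos": [0.032,0.001,0.011],"angular": [0,0,-0.002],"claw": 0.4},{"delta_pos": [0.032,0.001,0.011],"angular": [0,0,-0.002],"claw": 0.4},{"delta_pos": [0.032,0.001,0.011],"angular": [0,0,0],"claw": 0.4},{"delta_pos": [0.032,0.001,0.011],"angular": [0,0,-0.002],"claw": 0.4},{"delta_pos": [0.016,0.01,0.006],"angular": [0,0,0],"claw": 0.4},{"delta_pos": [0,0,0],"angular": [0,0,0],"claw": 0.4}])

```text
time_s: 19.7
ee_pos: [0.4479, -0.2198, 0.1245]
ee_rot: [[-1.0, -0.007, -0.03], [0.03, 0.004, -1.0], [0.007, -1.0, -0.004]]
wrist_force: [-0.4, 0.5, -3.9]
gripper_width: 0.0624
```

```bash
python3 plan.py 0.4 .4534,-.2233,.093,-1.6,.02
```

```text
t 19.7 p [ 0.4479 -0.2198  0.1245] phi -1.601 down [-0.007  0.004 -1.   ] F [-0.4  0.5 -3.9] w 0.0624 q [-0.61  0.06  1.96 -0.    1.13  0.99]
{"delta_pos": [-0.001, 0.008, 0.001], "angular": [0.0, 0.0, 0.002], "claw": 0.4}
{"delta_pos": [-0.003, 0.016, 0.002], "angular": [0.002, 0.0, 0.003], "claw": 0.4}
{"delta_pos": [-0.002, 0.007, 0.0], "angular": [0.002, 0.0, 0.002], "claw": 0.4}
3 end [ 0.4537 -0.2229  0.0934]
```

>>> drive_tool(series=[{"delta_pos": [-0.001,0.008,0.001],"angular": [0,0,0],"claw": 0.4},{"delta_pos": [-0.001,0.014,0.001],"angular": [0,0,0.002],"claw": 0.4},{"delta_pos": [-0.001,0.004,0],"angular": [0,0,0],"claw": 0.4},{"delta_pos": [0,0,0],"angular": [0,0,0],"claw": 0.4},{"delta_pos": [0,0,0],"angular": [0,0,0],"claw": 0.4}])

```text
time_s: 20.2
ee_pos: [0.4551, -0.2224, 0.1014]
ee_rot: [[-1.0, -0.0, -0.027], [0.027, 0.001, -1.0], [0.0, -1.0, -0.001]]
wrist_force: [1.2, 0.3, -4.3]
gripper_width: 0.0626
```

```bash
python3 plan.py 0.4 .4534,-.2233,.089,-1.6,.02
```

```text
t 20.2 p [ 0.4551 -0.2224  0.1014] phi -1.598 down [-0.     0.001 -1.   ] F [ 1.2  0.3 -4.3] w 0.0626 q [-0.61  0.11  1.96  0.    1.07  0.99]
{"delta_pos": [0.001, 0.006, 0.0], "angular": [0.0, 0.0, 0.0], "claw": 0.4}
{"delta_pos": [0.001, 0.006, 0.001], "angular": [0.0, 0.002, 0.0], "claw": 0.4}
2 end [ 0.4531 -0.2233  0.0894]
```

>>> drive_tool(series=[{"delta_pos": [0,0.006,0],"angular": [0,0,0],"claw": 0.4},{"delta_pos": [0,0.004,0],"angular": [0,0,0],"claw": 0.4},{"delta_pos": [0,0,0],"angular": [0,0,0],"claw": 0.4}])

```text
time_s: 20.5
ee_pos: [0.4541, -0.2222, 0.0907]
ee_rot: [[-1.0, -0.001, -0.028], [0.028, 0.002, -1.0], [0.001, -1.0, -0.002]]
wrist_force: [-0.2, -0.6, -3.2]
gripper_width: 0.0627
```

>>> drive_tool(series=[{"delta_pos": [0,0.002,0],"angular": [0,0,0],"claw": 0.4},{"delta_pos": [0,0,0],"angular": [0,0,0],"claw": 0.4}])

```text
time_s: 20.7
ee_pos: [0.4544, -0.2225, 0.0892]
ee_rot: [[-1.0, -0.0, -0.028], [0.028, 0.001, -1.0], [0.0, -1.0, -0.001]]
wrist_force: [0.5, 0.2, -3.3]
gripper_width: 0.0628
```

>>> drive_tool(series=[{"delta_pos": [0,0.002,0],"angular": [0,0,0],"claw": 0.4},{"delta_pos": [0,0,0],"angular": [0,0,0],"claw": 0.4}])

```text
time_s: 20.9
ee_pos: [0.455, -0.2227, 0.089]
ee_rot: [[-1.0, 0.0, -0.028], [0.028, 0.001, -1.0], [-0.0, -1.0, -0.001]]
wrist_force: [-4.9, 3.9, 8.9]
gripper_width: 0.0623
```

>>> drive_tool(series=[{"delta_pos": [0,0,0],"angular": [0,0,0],"claw": 1},{"delta_pos": [0,0,0],"angular": [0,0,0],"claw": 1},{"delta_pos": [0,0,0],"angular": [0,0,0],"claw": 1},{"delta_pos": [0,0,0],"angular": [0,0,0],"claw": 1},{"delta_pos": [0,-0.02,0],"angular": [0,0,0],"claw": 1},{"delta_pos": [0,-0.04,0],"angular": [0,0,0],"claw": 1},{"delta_pos": [0,-0.04,0],"angular": [0,0,0],"claw": 1},{"delta_pos": [0,-0.02,0],"angular": [0,0,0],"claw": 1}])

```text
time_s: 21.7
ee_pos: [0.4559, -0.2236, 0.2112]
ee_rot: [[-1.0, 0.004, -0.028], [0.028, -0.002, -1.0], [-0.004, -1.0, 0.002]]
wrist_force: [1.3, 0.1, 0.4]
gripper_width: 0.0855
```

```bash
python3 plan.py 1 .6596,.141,.18,-1.507
```

```text
t 21.7 p [ 0.4559 -0.2236  0.2112] phi -1.599 down [ 0.004 -0.002 -1.   ] F [1.3 0.1 0.4] w 0.0855 q [-0.61 -0.03  1.88  0.    1.29  0.99]
{"delta_pos": [-0.01, 0.002, -0.019], "angular": [0.0, -0.008, 0.0], "claw": 1.0}
{"delta_pos": [-0.019, 0.003, -0.036], "angular": [0.0, -0.008, 0.0], "claw": 1.0}
{"delta_pos": [-0.02, 0.003, -0.037], "angular": [0.0, -0.008, 0.0], "claw": 1.0}
{"delta_pos": [-0.02, 0.003, -0.037], "angular": [0.0, -0.009, 0.0], "claw": 1.0}
{"delta_pos": [-0.021, 0.003, -0.036], "angular": [0.0, -0.008, 0.0], "claw": 1.0}
{"delta_pos": [-0.021, 0.003, -0.036], "angular": [0.0, -0.009, 0.0], "claw": 1.0}
{"delta_pos": [-0.021, 0.003, -0.036], "angular": [0.0, -0.008, 0.0], "claw": 1.0}
{"delta_pos": [-0.021, 0.004, -0.036], "angular": [0.0, -0.009, 0.0], "claw": 1.0}
{"delta_pos": [-0.022, 0.003, -0.036], "angular": [0.0, -0.008, 0.0], "claw": 1.0}
{"delta_pos": [-0.022, 0.003, -0.035], "angular": [0.0, -0.009, -0.002], "claw": 1.0}
{"delta_pos": [-0.011, 0.001, -0.018], "angular": [-0.002, -0.008, -0.002], "claw": 1.0}
11 end [0.6593 0.1411 0.1803]
```

>>> drive_tool(series=[{"delta_pos": [-0.01,0.002,-0.019],"angular": [0,-0.008,0],"claw": 1},{"delta_pos": [-0.02,0.003,-0.037],"angular": [0,-0.008,0],"claw": 1},{"delta_pos": [-0.02,0.003,-0.037],"angular": [0,-0.008,0],"claw": 1},{"delta_pos": [-0.02,0.003,-0.037],"angular": [0,-0.009,0],"claw": 1},{"delta_pos": [-0.021,0.003,-0.036],"angular": [0,-0.008,0],"claw": 1},{"delta_pos": [-0.021,0.003,-0.036],"angular": [0,-0.009,0],"claw": 1},{"delta_pos": [-0.021,0.003,-0.036],"angular": [0,-0.008,0],"claw": 1},{"delta_pos": [-0.021,0.003,-0.036],"angular": [0,-0.009,0],"claw": 1}])

```text
time_s: 22.5
ee_pos: [0.6086, 0.0533, 0.1844]
ee_rot: [[-0.999, 0.0, 0.039], [-0.039, 0.001, -0.999], [-0.0, -1.0, -0.001]]
wrist_force: [1.6, -0.6, 1.0]
gripper_width: 0.0851
```

>>> drive_tool(series=[{"delta_pos": [-0.022,0.003,-0.036],"angular": [0,-0.008,0],"claw": 1},{"delta_pos": [-0.022,0.003,-0.034],"angular": [0,-0.008,0],"claw": 1},{"delta_pos": [-0.01,0.001,-0.016],"angular": [0,-0.008,0],"claw": 1},{"delta_pos": [0,0,0],"angular": [0,0,0],"claw": 1},{"delta_pos": [0,0,0],"angular": [0,0,0],"claw": 1}])

```text
time_s: 23.0
ee_pos: [0.6576, 0.14, 0.1771]
ee_rot: [[-0.998, -0.001, 0.063], [-0.063, 0.0, -0.998], [0.001, -1.0, -0.001]]
wrist_force: [0.4, 0.2, 0.6]
gripper_width: 0.0855
```

```bash
python3 plan.py 1 .6596,.141,.11,-1.507
python3 - <<'E'
from h import *
ims=grab("g4")
for k,x,y in(("can_large_round",.4534,-.2233),("can_oblong",.66,.141)):
  print(k,fit(k,(x,y),ims,cams=("scene",)))
print("LR",fit("can_large_round",(.4534,-.2233),ims))
E
```

```text
t 23.0 p [0.6576 0.14   0.1771] phi -1.507 down [-0.001  0.    -1.   ] F [0.4 0.2 0.6] w 0.0855 q [0.09 0.39 1.46 0.   1.29 1.6 ]
{"delta_pos": [-0.001, 0.017, -0.0], "angular": [0.0, 0.0, 0.0], "claw": 1.0}
{"delta_pos": [-0.001, 0.033, -0.001], "angular": [0.0, 0.0, 0.0], "claw": 1.0}
{"delta_pos": [-0.0, 0.017, 0.0], "angular": [0.0, 0.0, 0.0], "claw": 1.0}
3 end [0.6595 0.1412 0.1101]
can_large_round (array([ 0.46060647, -0.23742337,  0.17557688]), np.float64(0.9086935405536668))
can_oblong (array([0.66104432, 0.14189623, 0.10876778]), np.float64(0.22895309102205652))
LR (array([ 0.45354153, -0.2243659 ,  0.24171793]), np.float64(0.7530862074237143))
```

View pics/scene_g4.png

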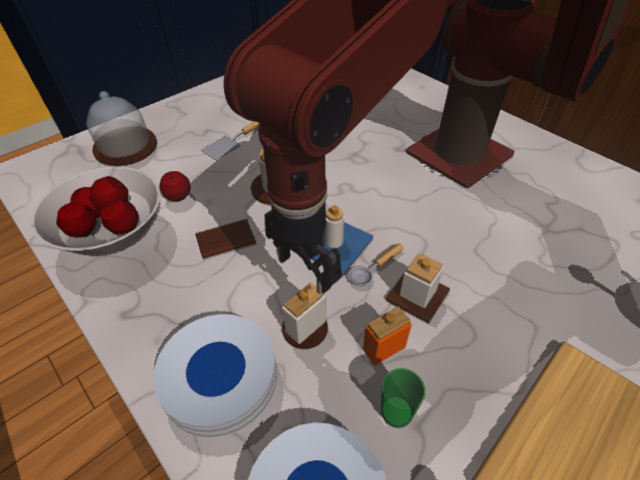

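The oblong coaster is free now (scene (226,239)) and the jaws are above the oblong canister at (304,310). The large round one is hidden behind the arm, so I'll check it later.

>>> drive_tool(series=[{"delta_pos": [-0.001,0.017,0],"angular": [0,0,0],"claw": 1},{"delta_pos": [-0.001,0.033,0],"angular": [0,0,0],"claw": 1},{"delta_pos": [0,0.017,0],"angular": [0,0,0],"claw": 1},{"delta_pos": [0,0,0],"angular": [0,0,0],"claw": 1},{"delta_pos": [0,0,0],"angular": [0,0,0],"claw": 1}])

```text
time_s: 23.6
ee_pos: [0.6597, 0.1398, 0.1103]
ee_rot: [[-0.998, -0.001, 0.062], [-0.062, 0.001, -0.998], [0.001, -1.0, -0.001]]
wrist_force: [1.1, -0.3, 0.5]
gripper_width: 0.0856
```

```bash
python3 plan.py 1 .6596,.141,.08,-1.507
```

```text
t 23.6 p [0.6597 0.1398 0.1103] phi -1.509 down [-0.001  0.001 -1.   ] F [ 1.1 -0.3  0.5] w 0.0856 q [0.09 0.46 1.5  0.   1.18 1.6 ]
{"delta_pos": [-0.0, 0.015, -0.001], "angular": [0.0, 0.0, 0.0], "claw": 1.0}
{"delta_pos": [-0.0, 0.015, -0.0], "angular": [0.0, -0.002, 0.0], "claw": 1.0}
2 end [0.6596 0.1408 0.0803]
```

>>> drive_tool(series=[{"delta_pos": [0,0.015,-0.001],"angular": [0,0,0],"claw": 1},{"delta_pos": [0,0.014,0],"angular": [0,0,0],"claw": 1},{"delta_pos": [0,0,0],"angular": [0,0,0],"claw": 1},{"delta_pos": [0,0,0],"angular": [0,0,0],"claw": 1}])

```text
time_s: 24.0
ee_pos: [0.6594, 0.1413, 0.0809]
ee_rot: [[-0.998, -0.002, 0.063], [-0.063, 0.001, -0.998], [0.002, -1.0, -0.001]]
wrist_force: [0.2, -0.3, -0.1]
gripper_width: 0.0852
```

>>> drive_tool(series=[{"delta_pos": [0,0,0],"angular": [0,0,0],"claw": 0.2},{"delta_pos": [0,0,0],"angular": [0,0,0],"claw": 0.2},{"delta_pos": [0,0,0],"angular": [0,0,0],"claw": 0.2},{"delta_pos": [0,0,0],"angular": [0,0,0],"claw": 0.2},{"delta_pos": [0,0,0],"angular": [0,0,0],"claw": 0.2},{"delta_pos": [0,0,0],"angular": [0,0,0],"claw": 0.2}])

```text
time_s: 24.6
ee_pos: [0.6605, 0.1411, 0.0825]
ee_rot: [[-0.998, 0.001, 0.063], [-0.063, 0.001, -0.998], [-0.001, -1.0, -0.001]]
wrist_force: [-0.6, -2.0, 3.6]
gripper_width: 0.0395
```

>>> drive_tool(series=[{"delta_pos": [0,-0.01,0],"angular": [0,0,0],"claw": 0.2},{"delta_pos": [0,-0.025,0],"angular": [0,0,0],"claw": 0.2},{"delta_pos": [0,-0.02,0],"angular": [0,0,0],"claw": 0.2},{"delta_pos": [0,0,0],"angular": [0,0,0],"claw": 0.2}])

```text
time_s: 25.0
ee_pos: [0.6616, 0.1416, 0.1399]
ee_rot: [[-0.998, 0.005, 0.063], [-0.063, 0.002, -0.998], [-0.005, -1.0, -0.001]]
wrist_force: [0.3, -0.1, -3.9]
gripper_width: 0.0392
```

```bash
python3 plan.py 0.2 .6462,-.1604,.14,-1.909,.035
```

```text
t 25.0 p [0.6616 0.1416 0.1399] phi -1.508 down [ 0.005  0.002 -1.   ] F [ 0.3 -0.1 -3.9] w 0.0392 q [0.09 0.43 1.48 0.   1.22 1.6 ]
{"delta_pos": [0.002, -0.0, 0.017], "angular": [0.0, 0.04, 0.0], "claw": 0.2}
{"delta_pos": [0.002, -0.0, 0.033], "angular": [0.0, 0.04, 0.0], "claw": 0.2}
{"delta_pos": [0.002, -0.0, 0.034], "angular": [0.0, 0.04, 0.0], "claw": 0.2}
{"delta_pos": [-0.001, -0.0, 0.033], "angular": [0.0, 0.04, 0.0], "claw": 0.2}
{"delta_pos": [-0.001, -0.0, 0.034], "angular": [0.0, 0.04, 0.0], "claw": 0.2}
{"delta_pos": [-0.003, -0.0, 0.033], "angular": [0.0, 0.04, 0.0], "claw": 0.2}
{"delta_pos": [-0.004, -0.0, 0.034], "angular": [0.0, 0.04, 0.0], "claw": 0.2}
{"delta_pos": [-0.006, -0.001, 0.033], "angular": [0.0, 0.04, 0.0], "claw": 0.2}
{"delta_pos": [-0.007, 0.0, 0.033], "angular": [0.0, 0.041, -0.002], "claw": 0.2}
{"delta_pos": [-0.004, 0.0, 0.016], "angular": [0.003, 0.04, -0.002], "claw": 0.2}
10 end [ 0.6463 -0.1604  0.1403]
```

>>> drive_tool(series=[{"delta_pos": [0.002,0,0.017],"angular": [0,0.04,0],"claw": 0.2},{"delta_pos": [0.002,0,0.033],"angular": [0,0.04,0],"claw": 0.2},{"delta_pos": [0.002,0,0.034],"angular": [0,0.04,0],"claw": 0.2},{"delta_pos": [-0.001,0,0.033],"angular": [0,0.04,0],"claw": 0.2},{"delta_pos": [-0.001,0,0.034],"angular": [0,0.04,0],"claw": 0.2},{"delta_pos": [-0.003,0,0.033],"angular": [0,0.04,0],"claw": 0.2},{"delta_pos": [-0.004,0,0.034],"angular": [0,0.04,0],"claw": 0.2},{"delta_pos": [-0.006,0,0.033],"angular": [0,0.04,0],"claw": 0.2}])

```text
time_s: 25.8
ee_pos: [0.6451, -0.1123, 0.134]
ee_rot: [[-0.966, -0.004, -0.257], [0.257, 0.002, -0.966], [0.004, -1.0, -0.001]]
wrist_force: [1.2, 0.8, -3.4]
gripper_width: 0.0392
```

>>> drive_tool(series=[{"delta_pos": [-0.007,0,0.03],"angular": [0,0.04,0],"claw": 0.2},{"delta_pos": [-0.004,0.01,0.014],"angular": [0,0.04,0],"claw": 0.2},{"delta_pos": [0,0.01,0],"angular": [0,0,0],"claw": 0.2},{"delta_pos": [0,0,0],"angular": [0,0,0],"claw": 0.2}])

```text
time_s: 26.2
ee_pos: [0.6434, -0.1549, 0.1123]
ee_rot: [[-0.943, -0.006, -0.332], [0.332, 0.004, -0.943], [0.007, -1.0, -0.002]]
wrist_force: [-1.0, 0.7, -5.3]
gripper_width: 0.0395
```

```bash
python3 plan.py 0.2 .6462,-.1604,.085,-1.909,.02
```

```text
t 26.2 p [ 0.6434 -0.1549  0.1123] phi -1.909 down [-0.006  0.004 -1.   ] F [-1.   0.7 -5.3] w 0.0395 q [-0.36  0.44  1.53  0.    1.18  1.55]
{"delta_pos": [-0.001, 0.007, 0.001], "angular": [0.0, 0.0, 0.002], "claw": 0.2}
{"delta_pos": [-0.002, 0.013, 0.002], "angular": [0.0, 0.0, 0.003], "claw": 0.2}
{"delta_pos": [-0.002, 0.007, 0.001], "angular": [0.002, 0.0, 0.002], "claw": 0.2}
3 end [ 0.6467 -0.1602  0.0852]
```

>>> drive_tool(series=[{"delta_pos": [-0.001,0.007,0.002],"angular": [0,0,0],"claw": 0.2},{"delta_pos": [-0.001,0.01,0.001],"angular": [0,0,0.002],"claw": 0.2},{"delta_pos": [-0.001,0.004,0],"angular": [0,0,0],"claw": 0.2},{"delta_pos": [0,0,0],"angular": [0,0,0],"claw": 0.2},{"delta_pos": [0,0,0],"angular": [0,0,0],"claw": 0.2}])

```text
time_s: 26.7
ee_pos: [0.648, -0.1593, 0.0954]
ee_rot: [[-0.944, 0.002, -0.33], [0.33, 0.0, -0.944], [-0.002, -1.0, -0.001]]
wrist_force: [-0.0, 0.1, -4.5]
gripper_width: 0.0392
```

```bash
python3 plan.py 0.2 .6462,-.1604,.083,-1.909,.02
```

```text
t 26.7 p [ 0.648  -0.1593  0.0954] phi -1.907 down [ 0.002  0.    -1.   ] F [-0.   0.1 -4.5] w 0.0392 q [-0.36  0.46  1.53  0.    1.15  1.55]
{"delta_pos": [0.001, 0.006, 0.001], "angular": [0.0, 0.0, 0.0], "claw": 0.2}
{"delta_pos": [0.0, 0.006, 0.001], "angular": [0.0, 0.002, -0.002], "claw": 0.2}
2 end [ 0.6464 -0.1609  0.0834]
```

>>> drive_tool(series=[{"delta_pos": [0.001,0.006,0],"angular": [0,0,0],"claw": 0.2},{"delta_pos": [0,0.004,0],"angular": [0,0,0],"claw": 0.2},{"delta_pos": [0,0,0],"angular": [0,0,0],"claw": 0.2}])

```text
time_s: 27.0
ee_pos: [0.6462, -0.1591, 0.0844]
ee_rot: [[-0.944, 0.0, -0.331], [0.331, 0.001, -0.944], [0.0, -1.0, -0.001]]
wrist_force: [0.2, -0.5, -5.3]
gripper_width: 0.039
```

>>> drive_tool(series=[{"delta_pos": [0,0.002,0],"angular": [0,0,0],"claw": 0.2},{"delta_pos": [0,0,0],"angular": [0,0,0],"claw": 0.2}])

```text
time_s: 27.2
ee_pos: [0.6468, -0.1594, 0.0832]
ee_rot: [[-0.944, 0.002, -0.331], [0.331, 0.0, -0.944], [-0.001, -1.0, -0.001]]
wrist_force: [0.5, 0.1, -3.9]
gripper_width: 0.0392
```

>>> drive_tool(series=[{"delta_pos": [0,0.002,0],"angular": [0,0,0],"claw": 0.2},{"delta_pos": [0,0,0],"angular": [0,0,0],"claw": 0.2}])

```text
time_s: 27.4
ee_pos: [0.6473, -0.1596, 0.0825]
ee_rot: [[-0.944, 0.003, -0.331], [0.331, -0.0, -0.944], [-0.003, -1.0, -0.001]]
wrist_force: [-1.5, 0.2, 1.9]
gripper_width: 0.0393
```

>>> drive_tool(series=[{"delta_pos": [0,0,0],"angular": [0,0,0],"claw": 1},{"delta_pos": [0,0,0],"angular": [0,0,0],"claw": 1},{"delta_pos": [0,0,0],"angular": [0,0,0],"claw": 1},{"delta_pos": [0,0,0],"angular": [0,0,0],"claw": 1},{"delta_pos": [0,-0.02,0],"angular": [0,0,0],"claw": 1},{"delta_pos": [0,-0.04,0],"angular": [0,0,0],"claw": 1},{"delta_pos": [0,-0.04,0],"angular": [0,0,0],"claw": 1},{"delta_pos": [0,0,0],"angular": [0,0,0],"claw": 1}])

```text
time_s: 28.2
ee_pos: [0.6507, -0.1608, 0.1895]
ee_rot: [[-0.944, 0.014, -0.331], [0.331, -0.004, -0.944], [-0.014, -1.0, -0.001]]
wrist_force: [1.1, -0.1, 0.2]
gripper_width: 0.0857
```

```bash
python3 plan.py 1 .4718,.0157,.17,-1.55
```

```text
t 28.2 p [ 0.6507 -0.1608  0.1895] phi -1.908 down [ 0.014 -0.004 -1.   ] F [ 1.1 -0.1  0.2] w 0.0857 q [-0.36  0.36  1.47  0.    1.29  1.55]
{"delta_pos": [0.019, 0.001, -0.009], "angular": [0.0, -0.051, -0.002], "claw": 1.0}
{"delta_pos": [0.037, 0.003, -0.02], "angular": [0.0, -0.051, -0.002], "claw": 1.0}
{"delta_pos": [0.036, 0.003, -0.021], "angular": [0.0, -0.051, -0.002], "claw": 1.0}
{"delta_pos": [0.034, 0.003, -0.024], "angular": [0.0, -0.051, -0.002], "claw": 1.0}
{"delta_pos": [0.034, 0.003, -0.025], "angular": [0.0, -0.051, -0.002], "claw": 1.0}
{"delta_pos": [0.032, 0.003, -0.027], "angular": [0.0, -0.051, -0.002], "claw": 1.0}
{"delta_pos": [0.015, 0.002, -0.014], "angular": [-0.002, -0.052, -0.002], "claw": 1.0}
7 end [0.4723 0.0154 0.1696]
```

>>> drive_tool(series=[{"delta_pos": [0.019,0.001,-0.01],"angular": [0,-0.051,-0.002],"claw": 1},{"delta_pos": [0.037,0.003,-0.02],"angular": [0,-0.051,-0.002],"claw": 1},{"delta_pos": [0.036,0.003,-0.021],"angular": [0,-0.051,-0.002],"claw": 1},{"delta_pos": [0.034,0.003,-0.024],"angular": [0,-0.051,-0.002],"claw": 1},{"delta_pos": [0.034,0.003,-0.025],"angular": [0,-0.051,-0.002],"claw": 1},{"delta_pos": [0.032,0.003,-0.027],"angular": [0,-0.051,0],"claw": 1},{"delta_pos": [0.015,0.002,-0.014],"angular": [0,-0.051,0],"claw": 1},{"delta_pos": [0,0,0],"angular": [0,0,0],"claw": 1}])

```text
time_s: 29.0
ee_pos: [0.4664, 0.0196, 0.1637]
ee_rot: [[-1.0, -0.009, 0.023], [-0.023, 0.003, -1.0], [0.009, -1.0, -0.003]]
wrist_force: [1.1, 0.1, -0.3]
gripper_width: 0.0853
```

```bash
python3 plan.py 1 .4718,.0157,.11,-1.55
python3 - <<'E'
from h import *
ims=grab("g5")
for k,x,y in(("can_large_round",.4534,-.2233),("can_oblong",.6462,-.1604)):
  print(k,fit(k,(x,y),ims), fit(k,(x,y),ims,cams=("scene",)))
E
```

```text
t 29.0 p [0.4664 0.0196 0.1637] phi -1.548 down [-0.009  0.003 -1.   ] F [ 1.1  0.1 -0.3] w 0.0853 q [-0.13 -0.07  2.01  0.    1.21  1.42]
{"delta_pos": [-0.001, 0.013, 0.001], "angular": [0.0, 0.0, 0.003], "claw": 1.0}
{"delta_pos": [-0.003, 0.027, 0.002], "angular": [0.002, 0.0, 0.003], "claw": 1.0}
{"delta_pos": [-0.002, 0.014, 0.001], "angular": [0.0, 0.002, 0.003], "claw": 1.0}
3 end [0.4722 0.0159 0.1097]
can_large_round (array([ 0.45468059, -0.22291206,  0.08802417]), np.float64(0.41256305528256104)) (array([ 0.45413083, -0.22231574,  0.08470526]), np.float64(0.5281635802469136))
can_oblong (array([ 0.64755772, -0.16071733,  2.79529988]), np.float64(0.38685448843828796)) (array([ 0.64886402, -0.15902255,  2.76644978]), np.float64(0.35110081112398606))
```

View pics/scene_g5.png

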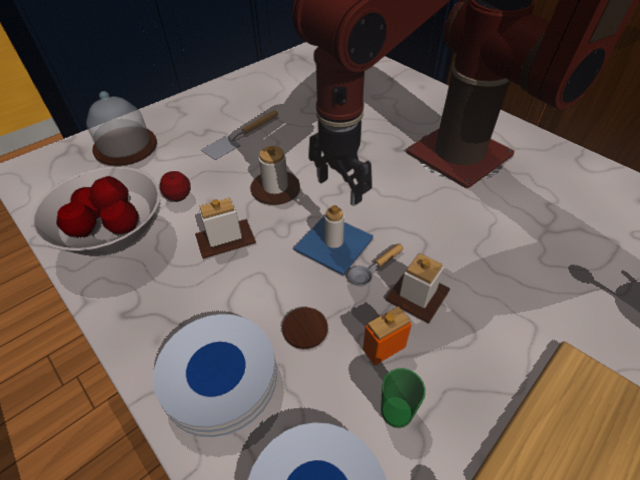

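The large round, oblong and square canisters stand on their own coasters (scene (273,172), (222,222) and (421,282)), within about 2 mm. Only the small round one is left on the tile at (335,228).

>>> drive_tool(series=[{"delta_pos": [-0.001,0.013,0.001],"angular": [0,0,0.002],"claw": 1},{"delta_pos": [-0.002,0.027,0.001],"angular": [0,0,0.002],"claw": 1},{"delta_pos": [-0.001,0.01,0],"angular": [0,0,0],"claw": 1},{"delta_pos": [0,0,0],"angular": [0,0,0],"claw": 1},{"delta_pos": [0,0,0],"angular": [0,0,0],"claw": 1}])

```text
time_s: 29.6
ee_pos: [0.4725, 0.0157, 0.1143]
ee_rot: [[-1.0, -0.005, 0.019], [-0.019, 0.003, -1.0], [0.005, -1.0, -0.003]]
wrist_force: [-0.2, 0.5, 0.8]
gripper_width: 0.0854
```

```bash
python3 plan.py 1 .4718,.0157,.074,-1.55
python3 - <<'E'
from h import *
ims={n:cv2.imread(f"pics/{n}_g5.png")[:,:,::-1].copy() for n in("scene","top")}
print(fit("coaster_small_round",(.6609,.1387),ims))
E
```

```text
t 29.6 p [0.4725 0.0157 0.1143] phi -1.552 down [-0.005  0.003 -1.   ] F [-0.2  0.5  0.8] w 0.0854 q [-0.14  0.01  2.03  0.    1.1   1.42]
{"delta_pos": [0.0, 0.02, 0.0], "angular": [0.0, 0.0, 0.002], "claw": 1.0}
{"delta_pos": [0.001, 0.02, 0.0], "angular": [0.003, -0.002, 0.003], "claw": 1.0}
2 end [0.4713 0.0158 0.0743]
(array([0.66100351, 0.13879367, 0.14704223]), np.float64(0.3937782852413503))
```

>>> drive_tool(series=[{"delta_pos": [0,0.015,0],"angular": [0,0,0.002],"claw": 1},{"delta_pos": [0,0.015,0],"angular": [0,0,0.002],"claw": 1},{"delta_pos": [0,0.006,0],"angular": [0,0,0],"claw": 1},{"delta_pos": [0,0,0],"angular": [0,0,0],"claw": 1},{"delta_pos": [0,0,0],"angular": [0,0,0],"claw": 1}])

```text
time_s: 30.1
ee_pos: [0.4728, 0.0161, 0.0792]
ee_rot: [[-1.0, 0.001, 0.02], [-0.02, 0.002, -1.0], [-0.001, -1.0, -0.002]]
wrist_force: [-0.4, 0.6, 0.2]
gripper_width: 0.0856
```

```bash
python3 plan.py 1 .4718,.0157,.074,-1.55
```

```text
t 30.1 p [0.4728 0.0161 0.0792] phi -1.551 down [ 0.001  0.002 -1.   ] F [-0.4  0.6  0.2] w 0.0856 q [-0.13  0.06  2.06  0.    1.02  1.41]
{"delta_pos": [0.001, 0.003, 0.0], "angular": [0.0, 0.0, 0.0], "claw": 1.0}
{"delta_pos": [0.0, 0.002, 0.0], "angular": [0.002, 0.0, 0.0], "claw": 1.0}
2 end [0.4718 0.0161 0.0742]
```

>>> drive_tool(series=[{"delta_pos": [0,0.004,0],"angular": [0,0,0],"claw": 1},{"delta_pos": [0,0,0],"angular": [0,0,0],"claw": 1},{"delta_pos": [0,0,0],"angular": [0,0,0],"claw": 0.2},{"delta_pos": [0,0,0],"angular": [0,0,0],"claw": 0.2},{"delta_pos": [0,0,0],"angular": [0,0,0],"claw": 0.2},{"delta_pos": [0,0,0],"angular": [0,0,0],"claw": 0.2},{"delta_pos": [0,0,0],"angular": [0,0,0],"claw": 0.2},{"delta_pos": [0,0,0],"angular": [0,0,0],"claw": 0.2}])

```text
time_s: 30.9
ee_pos: [0.4724, 0.0161, 0.0748]
ee_rot: [[-1.0, 0.001, 0.02], [-0.02, 0.002, -1.0], [-0.001, -1.0, -0.002]]
wrist_force: [-0.9, -1.0, 4.6]
gripper_width: 0.0404
```

>>> drive_tool(series=[{"delta_pos": [0,-0.01,0],"angular": [0,0,0],"claw": 0.2},{"delta_pos": [0,-0.025,0],"angular": [0,0,0],"claw": 0.2},{"delta_pos": [0,-0.015,0],"angular": [0,0,0],"claw": 0.2},{"delta_pos": [0,0,0],"angular": [0,0,0],"claw": 0.2}])

```text
time_s: 31.3
ee_pos: [0.4736, 0.016, 0.1266]
ee_rot: [[-1.0, 0.004, 0.02], [-0.02, 0.002, -1.0], [-0.004, -1.0, -0.002]]
wrist_force: [0.3, -0.8, -3.1]
gripper_width: 0.0403
```

```bash
python3 plan.py 0.2 .6610,.1388,.125,-1.55,.035
```

```text
t 31.3 p [0.4736 0.016  0.1266] phi -1.551 down [ 0.004  0.002 -1.   ] F [ 0.3 -0.8 -3.1] w 0.0403 q [-0.13 -0.01  2.03  0.    1.12  1.41]
{"delta_pos": [-0.014, 0.0, -0.009], "angular": [0.0, 0.0, 0.0], "claw": 0.2}
{"delta_pos": [-0.027, 0.001, -0.017], "angular": [0.0, 0.0, 0.0], "claw": 0.2}
{"delta_pos": [-0.027, -0.0, -0.017], "angular": [0.0, 0.0, 0.0], "claw": 0.2}
{"delta_pos": [-0.027, 0.0, -0.017], "angular": [0.0, 0.0, 0.0], "claw": 0.2}
{"delta_pos": [-0.027, 0.001, -0.017], "angular": [0.0, 0.0, 0.0], "claw": 0.2}
{"delta_pos": [-0.027, 0.0, -0.017], "angular": [0.0, 0.0, 0.0], "claw": 0.2}
{"delta_pos": [-0.027, 0.0, -0.017], "angular": [0.0, 0.0, -0.002], "claw": 0.2}
{"delta_pos": [-0.014, 0.001, -0.008], "angular": [0.002, 0.0, -0.002], "claw": 0.2}
8 end [0.6612 0.1387 0.1246]
```

>>> drive_tool(series=[{"delta_pos": [-0.014,0,-0.009],"angular": [0,0,0],"claw": 0.2},{"delta_pos": [-0.027,0,-0.017],"angular": [0,0,0],"claw": 0.2},{"delta_pos": [-0.027,0,-0.017],"angular": [0,0,0],"claw": 0.2},{"delta_pos": [-0.027,0,-0.017],"angular": [0,0,0],"claw": 0.2},{"delta_pos": [-0.027,0,-0.017],"angular": [0,0,0],"claw": 0.2},{"delta_pos": [-0.027,0,-0.017],"angular": [0,0,0],"claw": 0.2},{"delta_pos": [-0.026,0,-0.017],"angular": [0,0,0],"claw": 0.2},{"delta_pos": [-0.012,0.004,-0.008],"angular": [0,0,0],"claw": 0.2}])

```text
time_s: 32.1
ee_pos: [0.658, 0.1403, 0.1196]
ee_rot: [[-1.0, 0.0, 0.021], [-0.021, 0.003, -1.0], [-0.0, -1.0, -0.003]]
wrist_force: [0.4, 0.3, -3.0]
gripper_width: 0.041
```

>>> drive_tool(series=[{"delta_pos": [0,0.01,0],"angular": [0,0,0],"claw": 0.2},{"delta_pos": [0,0.015,0],"angular": [0,0,0],"claw": 0.2},{"delta_pos": [0,0,0],"angular": [0,0,0],"claw": 0.2},{"delta_pos": [0,0,0],"angular": [0,0,0],"claw": 0.2}])

```text
time_s: 32.5
ee_pos: [0.6549, 0.1381, 0.0939]
ee_rot: [[-1.0, -0.003, 0.019], [-0.019, 0.002, -1.0], [0.003, -1.0, -0.002]]
wrist_force: [0.5, -0.2, -1.7]
gripper_width: 0.0406
```

```bash
python3 plan.py 0.2 .6610,.1388,.077,-1.55,.02
```

```text
t 32.5 p [0.6549 0.1381 0.0939] phi -1.552 down [-0.003  0.002 -1.   ] F [ 0.5 -0.2 -1.7] w 0.0406 q [0.09 0.47 1.52 0.   1.15 1.64]
{"delta_pos": [-0.003, 0.008, -0.0], "angular": [0.0, 0.0, 0.002], "claw": 0.2}
{"delta_pos": [-0.003, 0.009, -0.001], "angular": [0.002, -0.002, 0.0], "claw": 0.2}
2 end [0.6609 0.1393 0.0769]
```

>>> drive_tool(series=[{"delta_pos": [-0.003,0.007,0],"angular": [0,0,0.002],"claw": 0.2},{"delta_pos": [-0.002,0.007,0],"angular": [0,0,0],"claw": 0.2},{"delta_pos": [0,0,0],"angular": [0,0,0],"claw": 0.2},{"delta_pos": [0,0,0],"angular": [0,0,0],"claw": 0.2}])

```text
time_s: 32.9
ee_pos: [0.6616, 0.1388, 0.0814]
ee_rot: [[-1.0, 0.001, 0.02], [-0.02, 0.003, -1.0], [-0.002, -1.0, -0.003]]
wrist_force: [-0.0, -0.4, -2.4]
gripper_width: 0.0409
```

>>> drive_tool(series=[{"delta_pos": [0,0.002,0],"angular": [0,0,0],"claw": 0.2},{"delta_pos": [0,0,0],"angular": [0,0,0],"claw": 0.2}])

```text
time_s: 33.1
ee_pos: [0.6617, 0.139, 0.0797]
ee_rot: [[-1.0, 0.002, 0.02], [-0.02, 0.003, -1.0], [-0.002, -1.0, -0.003]]
wrist_force: [-0.9, -0.3, -3.2]
gripper_width: 0.0407
```

>>> drive_tool(series=[{"delta_pos": [0,0.003,0],"angular": [0,0,0],"claw": 0.2},{"delta_pos": [0,0,0],"angular": [0,0,0],"claw": 0.2}])

```text
time_s: 33.3
ee_pos: [0.6614, 0.139, 0.0763]
ee_rot: [[-1.0, 0.001, 0.02], [-0.02, 0.003, -1.0], [-0.001, -1.0, -0.003]]
wrist_force: [0.4, -0.1, -2.1]
gripper_width: 0.0407
```

>>> drive_tool(series=[{"delta_pos": [0,0.002,0],"angular": [0,0,0],"claw": 0.2},{"delta_pos": [0,0,0],"angular": [0,0,0],"claw": 0.2}])

```text
time_s: 33.5
ee_pos: [0.662, 0.139, 0.0749]
ee_rot: [[-1.0, 0.003, 0.02], [-0.02, 0.003, -1.0], [-0.003, -1.0, -0.003]]
wrist_force: [0.1, -0.2, -1.0]
gripper_width: 0.0405
```

>>> drive_tool(series=[{"delta_pos": [0,0.001,0],"angular": [0,0,0],"claw": 0.2},{"delta_pos": [0,0,0],"angular": [0,0,0],"claw": 0.2}])

```text
time_s: 33.7
ee_pos: [0.6622, 0.139, 0.0748]
ee_rot: [[-1.0, 0.003, 0.02], [-0.02, 0.003, -1.0], [-0.003, -1.0, -0.003]]
wrist_force: [-2.3, -0.8, 4.7]
gripper_width: 0.0405
```

>>> drive_tool(series=[{"delta_pos": [0,0,0],"angular": [0,0,0],"claw": 1},{"delta_pos": [0,0,0],"angular": [0,0,0],"claw": 1},{"delta_pos": [0,0,0],"angular": [0,0,0],"claw": 1},{"delta_pos": [0,0,0],"angular": [0,0,0],"claw": 1},{"delta_pos": [0,-0.02,0],"angular": [0,0,0],"claw": 1},{"delta_pos": [0,-0.04,0],"angular": [0,0,0],"claw": 1},{"delta_pos": [0,-0.04,0],"angular": [0,0,0],"claw": 1},{"delta_pos": [0,-0.04,0],"angular": [0,0,0],"claw": 1}])

```text
time_s: 34.5
ee_pos: [0.6612, 0.1386, 0.2148]
ee_rot: [[-1.0, 0.001, 0.02], [-0.02, 0.003, -1.0], [-0.001, -1.0, -0.003]]
wrist_force: [0.4, 0.5, -0.7]
gripper_width: 0.0854
```

```bash
python3 plan.py 1 .43,-.02,.25,-1.55
```

```text
t 34.5 p [0.6612 0.1386 0.2148] phi -1.551 down [ 0.001  0.003 -1.   ] F [ 0.4  0.5 -0.7] w 0.0854 q [0.09 0.36 1.42 0.   1.35 1.64]
{"delta_pos": [0.017, -0.003, 0.011], "angular": [0.0, 0.0, 0.0], "claw": 1.0}
{"delta_pos": [0.033, -0.005, 0.022], "angular": [0.0, 0.0, 0.0], "claw": 1.0}
{"delta_pos": [0.034, -0.005, 0.022], "angular": [0.0, 0.0, 0.0], "claw": 1.0}
{"delta_pos": [0.033, -0.005, 0.022], "angular": [0.0, 0.0, 0.0], "claw": 1.0}
{"delta_pos": [0.034, -0.005, 0.022], "angular": [0.0, 0.0, 0.0], "claw": 1.0}
{"delta_pos": [0.033, -0.005, 0.022], "angular": [0.0, 0.0, 0.0], "claw": 1.0}
{"delta_pos": [0.033, -0.005, 0.022], "angular": [0.0, 0.0, 0.0], "claw": 1.0}
{"delta_pos": [0.017, -0.003, 0.011], "angular": [0.003, 0.0, 0.0], "claw": 1.0}
8 end [ 0.4302 -0.0201  0.2501]
```

>>> drive_tool(series=[{"delta_pos": [0.017,-0.003,0.011],"angular": [0,0,0],"claw": 1},{"delta_pos": [0.033,-0.005,0.022],"angular": [0,0,0],"claw": 1},{"delta_pos": [0.033,-0.005,0.022],"angular": [0,0,0],"claw": 1},{"delta_pos": [0.033,-0.005,0.022],"angular": [0,0,0],"claw": 1},{"delta_pos": [0.033,-0.005,0.022],"angular": [0,0,0],"claw": 1},{"delta_pos": [0.033,-0.005,0.022],"angular": [0,0,0],"claw": 1},{"delta_pos": [0.033,-0.005,0.022],"angular": [0,0,0],"claw": 1},{"delta_pos": [0.017,-0.003,0.011],"angular": [0,0,0],"claw": 1}])

```text
time_s: 35.3
ee_pos: [0.4305, -0.0211, 0.249]
ee_rot: [[-1.0, 0.002, 0.019], [-0.019, 0.002, -1.0], [-0.002, -1.0, -0.002]]
wrist_force: [0.7, 0.2, -0.3]
gripper_width: 0.0857
```

>>> drive_tool(series=[{"delta_pos": [0,0,0],"angular": [0,0,0],"claw": 1},{"delta_pos": [0,0,0],"angular": [0,0,0],"claw": 1}])

```text
time_s: 35.5
ee_pos: [0.4329, -0.0201, 0.2492]
ee_rot: [[-1.0, 0.004, 0.019], [-0.019, 0.003, -1.0], [-0.004, -1.0, -0.003]]
wrist_force: [0.7, 0.7, 0.1]
gripper_width: 0.085
```

Run:
```python
from h import *
ims=grab("fin")
o=[]
for k,x,y in(("can_large_round",.4534,-.2233),("can_oblong",.6462,-.1604),("can_square",.4406,.232),("can_small_round",.661,.1388)):
  p,c=fit(k,(x,y),ims); o.append((k,p)); print(k,p.round(4),round(c,2), "off mm",((p[:2]-[x,y])*1000).round(1))
o+= [("coaster_small_round",(.661,.1388,0)),("coaster_oblong",(.6462,-.1604,-.3377)),("coaster_large_round",(.4534,-.2233,0)),("coaster_square",(.4406,.232,1.8055))]
overlay(ims,o,"pics/ovf_%s.png")
g0=cv2.imread("pics/top0.png").astype(int);g1=ims["top"][:,:,::-1].astype(int);print("glass diff",np.abs(g1-g0)[160:205,150:195].mean())
```

```text
can_large_round [ 0.4541 -0.2232 -0.1056] 0.3 off mm [0.7 0.1]
can_oblong [ 0.6468 -0.1609 -0.3496] 0.26 off mm [ 0.6 -0.5]
can_square [0.4413 0.2337 1.8027] 0.24 off mm [0.7 1.7]
can_small_round [0.6625 0.1392 0.0403] 0.45 off mm [1.5 0.4]
glass diff 14.78633744855967
```

View pics/ovf_top.png

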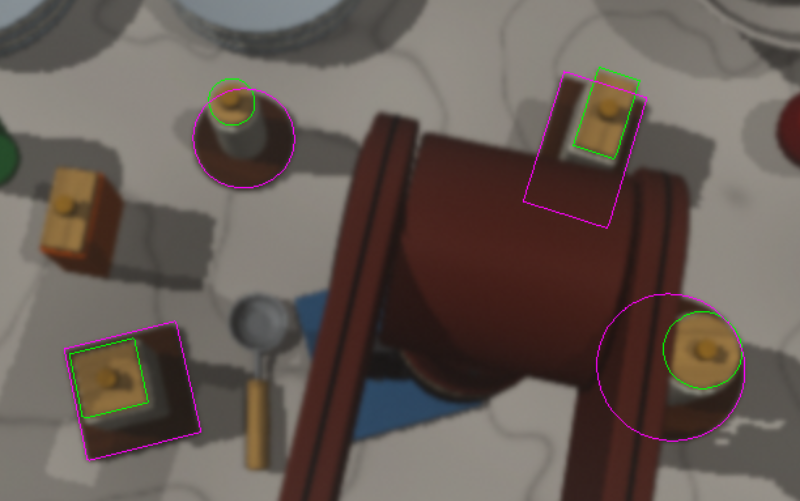

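View pics/ovf_scene.png

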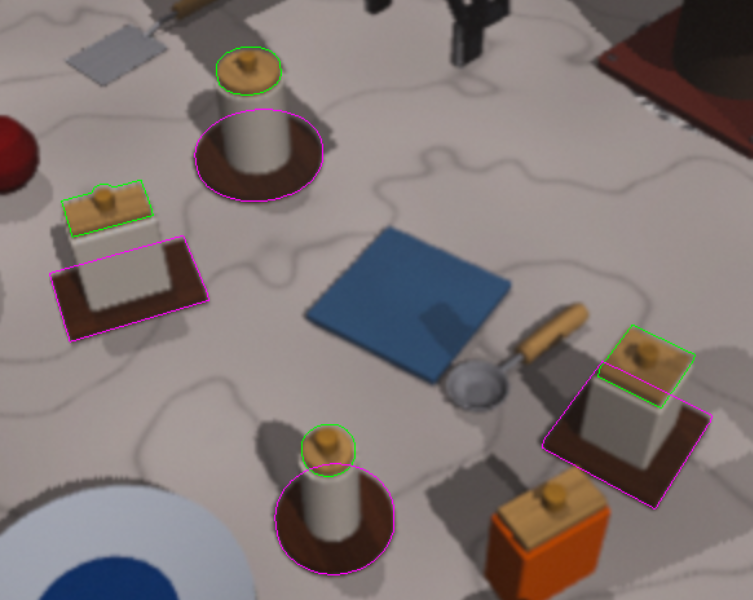

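All four canisters are centred and released on their own coasters. The raw glass difference of 14.8 is higher than I'd expect, so I'll check the glass before handing in.

Run:
```python
import cv2,numpy as np
a=cv2.imread("pics/top0.png");b=cv2.imread("pics/top_fin.png")
a2=cv2.imread("pics/scene0.png");b2=cv2.imread("pics/scene_fin.png")
for u,v,(r0,r1,c0,c1) in((a,b,(160,205,148,198)),(a2,b2,(360,435,370,435))):
    def cen(i):
        h=cv2.cvtColor(i[r0:r1,c0:c1],cv2.COLOR_BGR2HSV); m=(h[...,0]>50)&(h[...,0]<85)&(h[...,1]>90); return np.argwhere(m).mean(0).round(2),m.sum()
    print(cen(u),cen(v))
cv2.imwrite("pics/gl.png",cv2.resize(np.vstack([np.hstack([a[150:215,140:220],b[150:215,140:220]]),np.hstack([a2[365:430,365:445],b2[365:430,365:445]])]),None,fx=4,fy=4))
```

```text
(array([29.3 , 31.82]), np.int64(352)) (array([29.5 , 32.13]), np.int64(337))
(array([36.97, 28.54]), np.int64(1658)) (array([36.98, 28.58]), np.int64(1658))
```

View pics/gl.png

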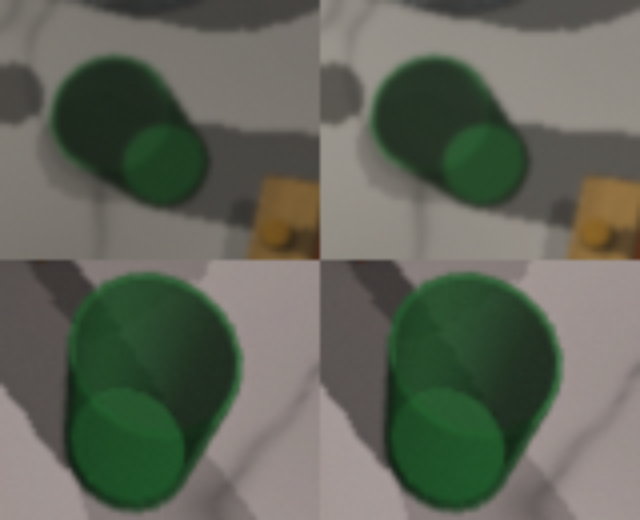

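The glass and the orange look-alike are in the same place before (left) and after (right). Only the brightness of the picture differs.

```bash
python3 -c "
from cell import bot
print(bot.job_done())"
```

```text
the job is handed in; nothing more can be done
None
```

All four canisters are standing upright and released on their own coasters, and I handed the job in at about 36 s of robot time. I parked the small round one on the tile, placed the square, large round and oblong, then placed the small round last.

- **Placement:** in the final pictures from both cameras, every canister was within 2 mm of its coaster's centre. The square and the oblong were lined up to about 0.01 rad.
- **Surroundings:** the gripper was clear of everything. The glass and the orange look-alike had not moved.
- **Checks that disagreed:** a raw before/after picture difference around the glass came out high. I traced it to a change in picture brightness; the outline and position of the glass matched. The final fits of the large round and oblong canisters are less certain in the top view because the arm hid part of their coasters there. In the scene view they were fully visible and looked right.

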